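# Cure the soft resin print

## Task

Post-cure the grey model-ship deckhouse: swing the curing chest's lid right up so that it stands open by itself, lift the still-soft print upright off the drip tray without squeezing it hard, and set it down gently, standing upright in the middle of the turntable. Then lower the lid fully shut without slamming it and press the green start key until it clicks, not harder than it needs. Leave the red stop key, the tan lighthouse print, the bottle, the jar and the brush alone.

Things in the scene. Friction and masses are not known exactly. Their poses are not given: they have to be found in the camera images.
- curer: Top-loading UV curing chest, light grey, fixed: 225 (x) by 210 (y) by 140 mm high without lid. Origin at the centre of its underside on the bench; x points from its front to its rear hinge, z up. Console along the front, x -112 to -57 mm, flat top 120 mm up. Behind it the open chamber: inside x -45 to +100 mm, y -93 to +93 mm, walls 12 mm thick, rim 140 mm up.
- turntable: Dark round turntable, 120 mm across, in the middle of the chamber; it does not turn while the chest is off. Origin at the centre of its underside, 10 mm below its top; z up. Fixed to the chest with its centre 27.5 mm behind the chest's origin (+x of the chest); its top is 56 mm above the bench, 84 mm below the rim.
- lid (a joint): Angle of the chest's flat lid (dark frame, amber window, 170 by 210 by 8 mm, 300 g) about its rear hinge: 0 shut, 1.7 rad open against its stop. The friction hinge holds it wherever it is left; moving it by its bar takes about 4 to 5 N up and 1 to 3 N down. It may start ajar, up to 0.3 rad.
- lid_grip (a point): Middle of the lid's steel bar handle, which lies along the chest's y: round, 10 mm thick, 100 mm long, on posts at both ends. It is 150 mm from the hinge axis along the lid and 40 mm above the lid's underside (the plane through the hinge axis); 27 mm free gap between bar and lid. Axes are the lid's: at lid angle 0 they equal the chest's.
- lid_hinge (a point): Middle of the lid's hinge axis, which runs along the chest's y at the rear edge of the rim: 112.5 mm behind the chest's origin, 140 mm up. Axes as the chest's. Opening swings the bar up and to the rear about it.
- start_key: Green membrane key with white triangle, 24 by 24 mm, on the console: 85 mm in front of the chest's origin, 66 mm to its -y side. Origin on its underside; face 4 mm above it, 123.5 mm above the bench, 3.5 mm proud of the console. It hardly gives: clicks at 3 N (0.8 mm), bottoms at 10 N (2.5 mm). Press slowly straight down, hold a quarter of a second; over 30 N harms it.
- stop_key: Red square membrane key with a white square, same size, at the other end of the console (66 mm to the chest's +y side). Not to be pressed.
- tray: White plastic drip tray on the bench, 210 (x) by 130 (y) mm, floor 4 mm thick, rim 12 mm high, fixed. Origin at the centre of its underside. The two prints stand in it, one in each half along its x.
- deckhouse: Grey hollow resin print of a ship's deckhouse, 40 to 85 g, soft. Raft 60 (x) by 42 (y) by 4 mm; house 48 by 30, 4 to 34 mm up; wheelhouse 30 by 30, 34 to 56 mm up, 5 mm to +x; thin funnel at -x; mast tip 64 mm up. Origin under its centre, z up. Flat sides across y, 30 mm apart. A grip of 3 to 8 N holds it, over 12 N crushes it. Harmed by 20 N when set down, or a fall over 8 mm.
- deckhouse_grip (a point): Point on the deckhouse in the middle of its wheelhouse, 45 mm above its underside and 5 mm to +x of its origin; grip it here across its y. Axes as the deckhouse's.
- lighthouse: Tan resin print of a lighthouse, 68 mm tall on a round raft 44 mm across, in the tray's other half. Origin under its centre. Leave it.
- resin_bottle: Black bottle, 68 mm across, 165 mm tall, on the bench. Origin under its centre. Leave it.
- paint_jar: Small blue paint jar with yellow cap, 42 mm across, 45 mm tall. Origin under its centre. Leave it.
- brush: Brush with wooden handle, 170 mm long, lying on the bench. Leave it.
Not all that is in view belongs to the job. Of the things like the deckhouse, leave any that is purple; of the rest the smaller one is meant.

How it is judged:
By the outcome, as a careful person would: the job done as asked, in the order asked, and still so for the second after the job is handed in, with the robot touching nothing.
It also fails if it takes over 72 s, if anything falls off the work surface, if the arm or the gripper's body presses on something with over 40 N, if the wrist force passes 120 N, or if a joint passes its speed limit or range.

## Robot

A 6-joint arm with a two-finger parallel gripper is mounted at the origin on the work surface. World frame = base frame: x ahead of the robot, y to its left, z up, the work surface at z = 0. Lengths are in mm, angles in rad, forces in N, time in s.
With the tool pointing down it reaches from about 400 to 925 mm from the base axis. Payload 12.5 kg.
Tool frame: the origin (TCP) lies on the centre line of the jaws, within the pads' length; the fingertips stand 19 mm ahead of it and the grasp point (between the pads) is the TCP; y points along the fingers, x is the direction in which the jaws open and shut, and the axes are right-handed (so a half turn about y gives the same grasp; the last joint's range is limited). The gripper opens to 95 mm and grips with 3 to 60 N. Pads are 20 mm wide; open, the fingers measure 119 mm over their backs; the gripper's body (75 mm by 180 mm) begins 59 mm behind the grasp point.
Start: joints at [0.996, 0.491, 1.559, -0, 1.092, -0.106], TCP at [282.371, 557.594, 233.661] pointing down, gripper open.
Joint ranges: [-3.1, 3.1], [-0.84, 2.19], [0.05, 2.79], [-1.13, 4.28], [0.06, 2.93], [-2.69, 2.69]. Speed limits (rad/s): [2.22, 2.22, 2.79, 3.14, 3.14, 3.14].

## Interface

Orientations are given as [roll, pitch, yaw] about the fixed x, y, z axes, in that order (R = Rz(yaw) Ry(pitch) Rx(roll)).
In Python, from cell import env gives the robot as it stands. The module is installed in compiled form; this text tells all that it offers.
- The arm moves only by the tool move_arm, never from a script. Its argument "rows" is a list of rows, each an object of numbers: "tx", "ty", "tz": the shift along the tool's x, y, z in cm; "rx", "ry", "rz": the turn, a rotation vector about the tool's x, y, z in rad; "grip": the opening in per cent of the stroke, from 0 (shut) to 100 (fully open). In form: [{"tx": .., "ty": .., "tz": .., "rx": .., "ry": .., "rz": .., "grip": ..}, ...]. A call has 1 to 10 rows; each row shifts and turns the commanded pose from where the row before left it, along the tool's axes as they then stand; what a row does not reach is not made up. A row lasts 1/12 s, in which the tool goes at most 41.7 mm and 7.16 degrees, less where a joint would pass 70% of its speed; a pose out of reach is approached as far as the arm can. A call is refused whole if a number of a shift passes 4.17 or a number of a turn 0.125, either way. A call with a gripper value outside its range is refused whole. The fingers move at their own pace and stop on an object; the grip force is fixed at half the most. Time passes only in rows, so rows that do not move let the fingers close. It gives the time, the measured TCP pose, the force and the opening at its end, in the units of the state.
- env.state(): the state, without advancing time (a new reading comes with each control period).
- env.read_camera(name): name is "scene" or "top" or "wrist"; returns (picture, depth): 420x560x3 uint8, blue, green, red; 420x560 float32, mm along the optical axis (not along the pixel's ray), 0 where there is no reading.
- env.calibration(name): a dict with "vertical_fov" (degrees; the focal length in pixels is half the picture's height over the tangent of half this angle, whatever the lens; pixels are square), "cx", "cy" (the principal point, pixels), "dist" ([k1, k2, p1, p2, k3] as OpenCV has them; the pictures are not rectified), "eye" and "rotation" of the camera in the world. Camera axes: x right, y up, looking along -z (the intrinsics and any distortion apply to the point x, -y, -z); pixel columns grow to the right and rows downward; lengths in mm; the calibration is good to about 2 mm. A picture is of the moment at which its call begins: read the wrist's pose just before it. calibration takes no time and is no camera call; for the wrist camera it gives the pose at the moment of the call.
- env.job_done(): hands the job in, once; it reports no verdict.
The state is a dict: "t": time; "joints": joint angles; "qvel": joint speeds; "tau": joint torques, N m; "eef_pos": TCP position; "tcp_rot": TCP orientation; "ft_force": force on the tool from outside, world axes, zero at the start; "moment": the same for the moment, N m; "opening": opening from 0.0 (shut) to 1.0 (fully open).
Only numpy, scipy, OpenCV 4.12 (cv2) and the standard library are available. Lean on these libraries where they do the work, as an engineer would, in place of code of your own. Each camera call takes 0.05 s, during which the arm holds its last target.

## Working session

There is one attempt and no reset: what is moved stays moved. The work goes in short steps, Python scripts to look and compute and a tool call to move; the robot and the scene stay as the last step left them, time stands still between calls to the robot, and variables do not carry over. Pictures are saved under pics/ and viewed, and the job is handed in when it is done.

Besides the shell and the picture viewer there is one more tool, called as name(argument=value, ...) on one line, values as JSON. move_arm: Moves the arm, as the interface text tells. Its arguments: {"type":"object","properties":{"rows":{"type":"array"}},"required":["rows"]}

```bash
mkdir -p pics; cat > h.py <<'E'
import numpy as np, cv2
from cell import env
from scipy.spatial.transform import Rotation as R
def cam(n):
    c=env.calibration(n); p,d=env.read_camera(n); return c,p,d
def K(c,h=420):
    f=h/2/np.tan(np.radians(c['vertical_fov'])/2); return np.array([[f,0,c['cx']],[0,f,c['cy']],[0,0,1.]])
def rot(c):
    r=np.array(c['rotation'],float)
    return r if r.shape==(3,3) else R.from_euler('xyz',r).as_matrix()
def unproj(c,uv,depth):
    uv=np.array(uv,float).reshape(-1,1,2)
    n=cv2.undistortPoints(uv,K(c),np.array(c['dist'],float))[:,0]
    d=np.array(depth).reshape(-1,1)
    P=np.hstack([n[:,:1]*d,-n[:,1:]*d,-d])
    return P@rot(c).T+np.array(c['eye'])
def proj(c,P):
    P=(np.array(P,float).reshape(-1,3)-np.array(c['eye']))@rot(c)
    P=P*np.array([1,-1,-1]); return cv2.projectPoints(P,np.zeros(3),np.zeros(3),K(c),np.array(c['dist'],float))[0][:,0]
def cloud(c,d):
    v,u=np.mgrid[0:d.shape[0],0:d.shape[1]]
    P=unproj(c,np.stack([u.ravel(),v.ravel()],1),d.ravel()).reshape(d.shape+(3,)); P[d==0]=np.nan; return P
E
python3 - <<'E'
from h import *
print(env.state())
for n in ['scene','top','wrist']:
    c,p,d=cam(n); cv2.imwrite(f'pics/{n}0.png',p); np.save(f'{n}0.npy',d); cv2.imwrite(f'{n}0.png',p)
    import pickle; pickle.dump(c,open(f'{n}0.pkl','wb')); print(n,c)
E
```

```text
{'t': 0.0, 'joints': array([ 9.96420270e-01,  4.91555355e-01,  1.55944248e+00, -3.27229762e-05,
        1.09165264e+00, -1.05582990e-01]), 'qvel': array([ 0.00085962, -0.00102172, -0.000491  , -0.00035087, -0.00019333,
       -0.00089329]), 'tau': array([ 4.88279955e-03, -6.12639785e+01, -2.58187169e+01,  6.93423185e-02,
        4.81224095e-02, -8.07608308e-05]), 'eef_pos': array([282.24402641, 557.4069995 , 233.06673867]), 'tcp_rot': array([-1.57071371e+00,  1.05498023e-03,  1.10201840e+00]), 'ft_force': array([-0.50665208,  0.66241063, -0.30810502]), 'moment': array([-0.042722  ,  0.00520165,  0.06010793]), 'opening': 0.9966213820943516}
scene {'vertical_fov': 45.39053785233688, 'cx': 281.37661776952, 'cy': 213.87974563929768, 'dist': array([0.05048909, 0.        , 0.        , 0.        , 0.        ]), 'eye': array([1306.11103101, -367.70629641, 1076.77853919]), 'rotation': array([0.7252184 , 0.01515849, 1.06580518])}
top {'vertical_fov': 44.0941340629733, 'cx': 285.8897770556532, 'cy': 207.42040924861706, 'dist': array([-0.09962806,  0.        ,  0.        ,  0.        ,  0.        ]), 'eye': array([ 449.08987389,   37.9192373 , 1687.2880239 ]), 'rotation': array([ 0.0749539 ,  0.00831266, -1.55470295])}
wrist {'vertical_fov': 58.79141974491812, 'cx': 281.73732078164653, 'cy': 207.8319053707914, 'dist': array([-0.08433429,  0.        ,  0.        ,  0.        ,  0.        ]), 'eye': array([213.25879838, 593.1523538 , 385.15829727]), 'rotation': array([-2.79964902e-01, -8.78358588e-05,  1.10179655e+00])}
```

View pics/scene0.png

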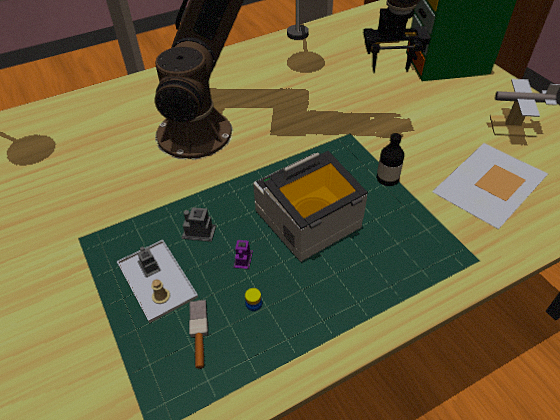

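View pics/top0.png

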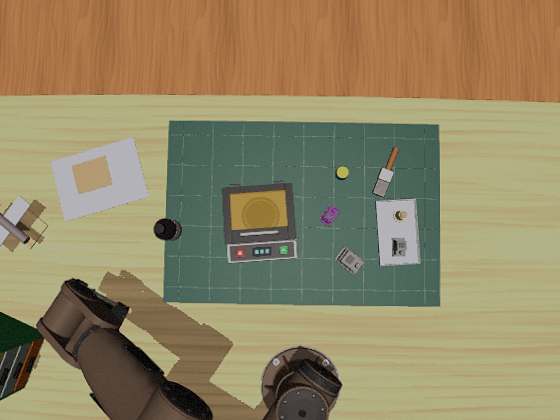

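View pics/wrist0.png

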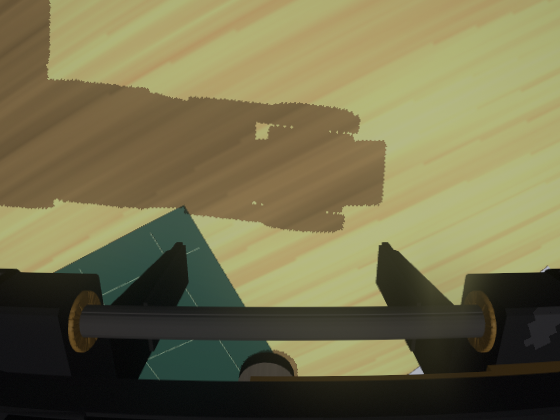

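```bash
python3 - <<'E'
from h import *
import pickle
p=cv2.imread('top0.png'); a=cv2.resize(p[180:275,215:430],None,fx=3.7,fy=3.7,interpolation=cv2.INTER_CUBIC)
s=cv2.imread('scene0.png'); b=cv2.resize(s[140:320,100:400],None,fx=2.66,fy=2.66,interpolation=cv2.INTER_CUBIC)
cv2.imwrite('pics/ct.png',a); cv2.imwrite('pics/cs.png',b)
for n in ['top','scene']:
    c=pickle.load(open(n+'0.pkl','rb')); d=np.load(n+'0.npy'); P=cloud(c,d); np.save(n+'P.npy',P)
    pts={'top':dict(deck=(399,246),deckbig=(350,261),purple=(330,215),light=(401,215),bottle=(167,229),jar=(342,173),mat=(200,290),green=(284,250),red=(240,253),bar=(259,233),trayc=(398,232)),
     'scene':dict(deck=(148,260),big=(200,220),green=(0,0))}[n]
    for k,(u,v) in pts.items(): print(n,k,P[v,u].round(1))
E
```

```text
top deck [ 455.1 -303.    63.7]
top deckbig [ 406.6 -147.7   77.8]
top purple [549.2 -85.5  61.1]
top light [ 552.6 -309.5   62.3]
top bottle [495.  412.5 124.7]
top jar [ 685.2 -123.9   45.3]
top mat [302.3 328.7  -1.5]
top green [437.8  56.5 118.7]
top red [426.5 189.2 118.9]
top bar [485.6 127.4 209.9]
top trayc [ 500.9 -313.4   -1.9]
scene deck [ 473.1 -309.8   52.3]
scene big [ 436.3 -149.3   77.7]
scene green [-596.7 -390.9  289.2]
```

View pics/ct.png

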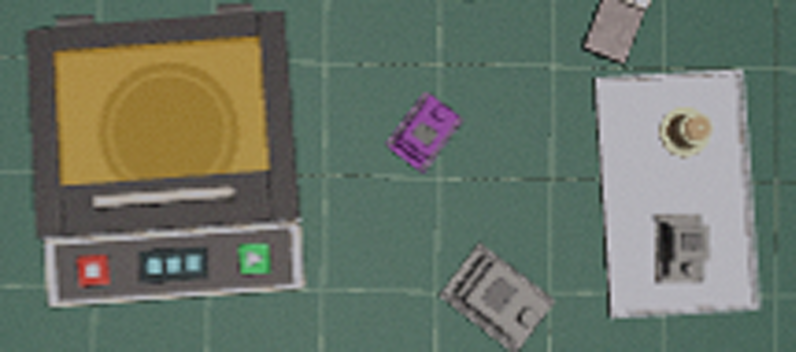

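View pics/cs.png

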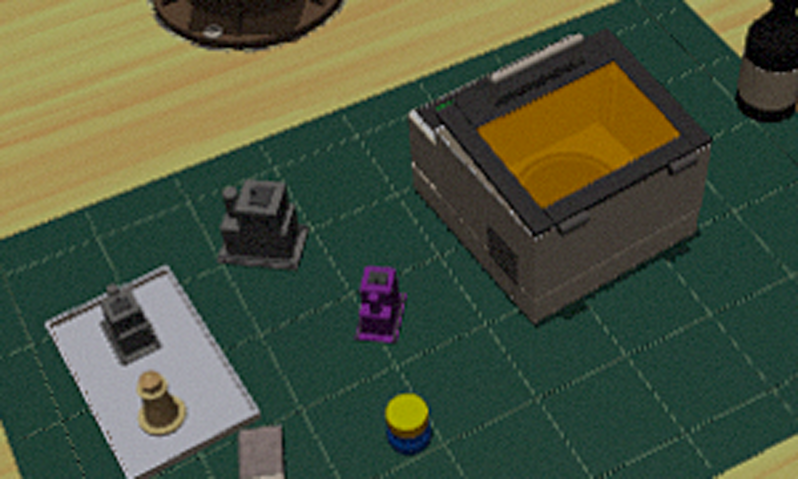

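```bash
cat >> h.py <<'E'
def delta(pos,yaw,pitch_down=True,cmd=None):
    """tool-frame shift (cm) [after current orientation] and ry turn to reach vertical tool pose with yaw"""
    s=env.state(); Rm=R.from_euler('xyz',s['tcp_rot']).as_matrix()
    Rt=R.from_euler('xyz',[-np.pi/2,0,yaw]).as_matrix()
    sh=Rm.T@(np.array(pos)-s['eef_pos'])/10
    rv=R.from_matrix(Rm.T@Rt).as_rotvec()
    print('t',round(s['t'],2),'eef',s['eef_pos'].round(1),'rot',s['tcp_rot'].round(4),'F',s['ft_force'].round(2),'op',round(s['opening'],4))
    print('shift cm in current tool axes',sh.round(3),'turn',rv.round(4))
    # in final axes
    print('shift cm in target tool axes',(Rt.T@(np.array(pos)-s['eef_pos'])/10).round(3))
E
python3 - <<'E'
from h import *
delta([450,127,400],0.085)
E
```

```text
t 0.15 eef [282.3 557.4 233.2] rot [-1.5707e+00  8.0000e-04  1.1020e+00] F [ 0.14 -0.38  0.62] op 1.0013
shift cm in current tool axes [-30.837 -16.656 -34.41 ] turn [ 4.000e-04  1.017e+00 -8.000e-04]
shift cm in target tool axes [ 13.058 -16.679 -44.313]
```

move_arm(rows=[{"ty": -1.85, "ry": 0.113}, {"ty": -1.85, "ry": 0.113}, {"ty": -1.85, "ry": 0.113}, {"ty": -1.85, "ry": 0.113}, {"ty": -1.85, "ry": 0.113}, {"ty": -1.85, "ry": 0.113}, {"ty": -1.85, "ry": 0.113}, {"ty": -1.85, "ry": 0.113}, {"ty": -1.85, "ry": 0.113}])

```text
validation failed for argument at $.ro...
```

move_arm(rows=[{"tx": 1.1, "tz": -3.7}, {"tx": 1.1, "tz": -3.7}, {"tx": 1.1, "tz": -3.7}, {"tx": 1.1, "tz": -3.7}, {"tx": 1.1, "tz": -3.7}, {"tx": 1.1, "tz": -3.7}, {"tx": 1.1, "tz": -3.7}, {"tx": 1.1, "tz": -3.7}, {"tx": 1.1, "tz": -3.7}, {"tx": 1.1, "tz": -3.7}])

```text
validation failed for argument at $.ro...
```

move_arm(rows=[{"tx": 1.1, "tz": -3.7}, {"tx": 1.1, "tz": -3.7}, {}, {}])

```text
validation failed for argument at $.ro...
```

```bash
python3 - <<'E'
from h import *
import pickle
delta([450,127,400],0.085)
c,p,d=cam('wrist'); cv2.imwrite('pics/w1.png',p); cv2.imwrite('w1.png',p);np.save('w1.npy',d); pickle.dump(c,open('w1.pkl','wb'));print(c['eye'],c['rotation'])
E
```

```text
t 0.15 eef [282.3 557.4 233.2] rot [-1.5707e+00  8.0000e-04  1.1020e+00] F [ 0.14 -0.38  0.62] op 1.0013
shift cm in current tool axes [-30.837 -16.656 -34.41 ] turn [ 4.000e-04  1.017e+00 -8.000e-04]
shift cm in target tool axes [ 13.058 -16.679 -44.313]
[213.26567872 593.16313352 385.23779668] [-2.79981885e-01 -2.55256192e-04  1.10179614e+00]
```

View pics/w1.png

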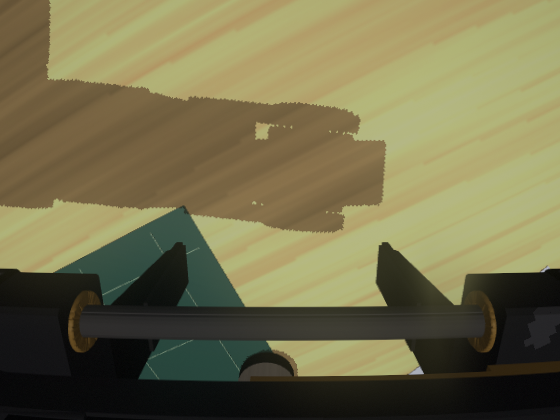

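move_arm(rows=[{"tx": 0, "ty": -1.85, "tz": 0, "rx": 0, "ry": 0.113, "rz": 0, "grip": 100}, {"tx": 0, "ty": -1.85, "tz": 0, "rx": 0, "ry": 0.113, "rz": 0, "grip": 100}, {"tx": 0, "ty": -1.85, "tz": 0, "rx": 0, "ry": 0.113, "rz": 0, "grip": 100}, {"tx": 0, "ty": -1.85, "tz": 0, "rx": 0, "ry": 0.113, "rz": 0, "grip": 100}, {"tx": 0, "ty": -1.85, "tz": 0, "rx": 0, "ry": 0.113, "rz": 0, "grip": 100}, {"tx": 0, "ty": -1.85, "tz": 0, "rx": 0, "ry": 0.113, "rz": 0, "grip": 100}, {"tx": 0, "ty": -1.85, "tz": 0, "rx": 0, "ry": 0.113, "rz": 0, "grip": 100}, {"tx": 0, "ty": -1.85, "tz": 0, "rx": 0, "ry": 0.113, "rz": 0, "grip": 100}, {"tx": 0, "ty": -1.85, "tz": 0, "rx": 0, "ry": 0.113, "rz": 0, "grip": 100}])

```text
t: 0.95
eef_pos: [282.3, 557.4, 400.9]
tcp_rot: [-1.571, 0.0, 0.079]
ft_force: [-0.4, 0.3, 0.1]
opening: 1.0
```

move_arm(rows=[{"tx": 1.1, "ty": 0, "tz": -3.7, "rx": 0, "ry": 0, "rz": 0, "grip": 100}, {"tx": 1.1, "ty": 0, "tz": -3.7, "rx": 0, "ry": 0, "rz": 0, "grip": 100}, {"tx": 1.1, "ty": 0, "tz": -3.7, "rx": 0, "ry": 0, "rz": 0, "grip": 100}, {"tx": 1.1, "ty": 0, "tz": -3.7, "rx": 0, "ry": 0, "rz": 0, "grip": 100}, {"tx": 1.1, "ty": 0, "tz": -3.7, "rx": 0, "ry": 0, "rz": 0, "grip": 100}, {"tx": 1.1, "ty": 0, "tz": -3.7, "rx": 0, "ry": 0, "rz": 0, "grip": 100}, {"tx": 1.1, "ty": 0, "tz": -3.7, "rx": 0, "ry": 0, "rz": 0, "grip": 100}, {"tx": 1.1, "ty": 0, "tz": -3.7, "rx": 0, "ry": 0, "rz": 0, "grip": 100}, {"tx": 1.1, "ty": 0, "tz": -3.7, "rx": 0, "ry": 0, "rz": 0, "grip": 100}, {"tx": 1.1, "ty": 0, "tz": -3.7, "rx": 0, "ry": 0, "rz": 0, "grip": 100}])

```text
t: 1.78
eef_pos: [423.5, 196.5, 400.2]
tcp_rot: [-1.571, -0.0, 0.085]
ft_force: [0.5, -0.0, 0.2]
opening: 1.0
```

move_arm(rows=[{"tx": 1.1, "ty": 0, "tz": -3.7, "rx": 0, "ry": 0, "rz": 0, "grip": 100}, {"tx": 1.1, "ty": 0, "tz": -3.7, "rx": 0, "ry": 0, "rz": 0, "grip": 100}, {"tx": 0, "ty": 0, "tz": 0, "rx": 0, "ry": 0, "rz": 0, "grip": 100}, {"tx": 0, "ty": 0, "tz": 0, "rx": 0, "ry": 0, "rz": 0, "grip": 100}])

```text
t: 2.12
eef_pos: [452.0, 124.8, 399.9]
tcp_rot: [-1.571, 0.0, 0.081]
ft_force: [-0.7, -0.4, -0.4]
opening: 0.999
```

```bash
python3 - <<'E'
from h import *
import pickle
delta([450,127,400],0.085)
c,p,d=cam('wrist'); cv2.imwrite('pics/w2.png',p); cv2.imwrite('w1.png',p);np.save('w1.npy',d); pickle.dump(c,open('w1.pkl','wb'));print(c['eye'],c['rotation'])
E
```

```text
t 2.12 eef [452.  124.8 399.9] rot [-1.5707e+00  4.0000e-04  8.1200e-02] F [-0.7  -0.43 -0.38] op 0.9991
shift cm in current tool axes [-0.186 -0.005  0.238] turn [-0.0001 -0.0038 -0.0004]
shift cm in target tool axes [-0.185 -0.005  0.239]
[446.24968379 202.87150568 551.98513095] [-0.27897008 -0.00033529  0.08100508]
```

View pics/w2.png

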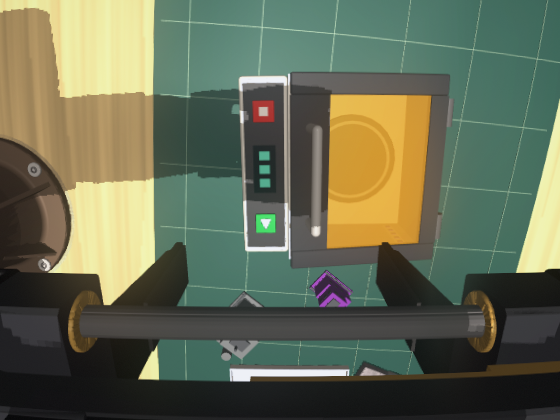

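```bash
cat >> h.py <<'E'
def rayz(c,uv,z):
    P=unproj(c,uv,np.ones(len(np.array(uv).reshape(-1,2)))); e=np.array(c['eye']); D=P-e
    return e+D*((z-e[2])/D[:,2])[:,None]
E
python3 - <<'E'
from h import *
import pickle
for n in ['w1','top0','scene0']:
    c=pickle.load(open(n+'.pkl','rb')); p=cv2.imread(n+'.png'); d=np.load(n+'.npy'); hsv=cv2.cvtColor(p,cv2.COLOR_BGR2HSV); P=cloud(c,d)
    g=cv2.inRange(hsv,(50,150,90),(75,255,255)); r=cv2.inRange(hsv,(0,160,90),(6,255,255))|cv2.inRange(hsv,(174,160,90),(180,255,255))
    out=[]
    for nm,m in(('g',g),('r',r)):
        m=cv2.morphologyEx(m,cv2.MORPH_CLOSE,np.ones((5,5)))
        k,l,st,ce=cv2.connectedComponentsWithStats(m)
        if k<2: print(n,nm,'none');continue
        i=1+np.argmax(st[1:,4]); zz=np.nanmedian(P[l==i],0)
        w=rayz(c,ce[i],123.5)[0]; out.append(w); print(n,nm,ce[i].round(1),st[i],'z123.5->',w.round(1),'depth',zz.round(1))
    if len(out)==2:
        y=out[1]-out[0]; yaw=np.arctan2(-y[0],y[1]); m=(out[0]+out[1])/2; o=m[:2]+85*np.array([np.cos(yaw),np.sin(yaw)])
        print(n,'dist',np.linalg.norm(y),'yaw',yaw,'origin',o.round(1))
# heights
c=pickle.load(open('w1.pkl','rb')); P=cloud(c,np.load('w1.npy'))
for v in (140,160,180,200,220): print('bar',P[v,316].round(1))
for u in (295,322,440):
  for v in (90,255): print('lid',u,v,P[v,u].round(1))
print('mat',P[40,300],P[250,200],'console',P[200,255],P[135,270], P[140,255])
print('depth of lid bar line',[ (u,P[180,u].round(0).tolist()) for u in range(284,350,3)])
E
```

```text
w1 g [265.2 223.3] [256 214  20  19 290] z123.5-> [437.9  59.5 123.5] depth [438.1  58.6 124.1]
w1 r [262.9 111. ] [253 101  21  21 327] z123.5-> [426.2 191.2 123.5] depth [425.9 191.5 124.4]
w1 dist 132.2618401624835 yaw 0.08858456478979211 origin [516.7 132.9]
top0 g [280. 247.] [280 246   1   3   3] z123.5-> [446.6  68.6 123.5] depth [446.6  68.6 125.4]
top0 r [239.8 252.4] [236 249   8   8  53] z123.5-> [428.3 189.5 123.5] depth [429.4 188.9 123.4]
top0 dist 122.26566361578439 yaw 0.15042548304287848 origin [521.5 141.8]
scene0 g [266. 179.] [266 179   1   1   1] z123.5-> [428.6  53.3 123.5] depth [426.6  54.3 121.3]
scene0 r none
bar [480.7 171.2 204.2]
bar [482.8 152.5 202.9]
bar [484.6 133.9 205.3]
bar [486.7 114.2 204.7]
bar [488.9  94.  204.4]
lid 295 90 [458.5 215.3 169.8]
lid 295 255 [474.4  40.1 168.3]
lid 322 90 [485.3 217.6 167.2]
lid 322 255 [504.6  41.8 166.6]
lid 440 90 [611.2 230.2 150.4]
lid 440 255 [721.4 -12.7   1.9]
mat [464.85372396 288.47754974   0.76937293] [334.38406701 -35.54317567  -0.68376016] console [423.82363951  87.49756294 122.98278486] [436.03062472 165.09845064 121.77986152] [419.37421885 158.15955667 122.52951843]
depth of lid bar line [(284, [456.0, 114.0, 121.0]), (287, [460.0, 114.0, 119.0]), (290, [462.0, 124.0, 165.0]), (293, [465.0, 125.0, 170.0]), (296, [468.0, 125.0, 170.0]), (299, [471.0, 125.0, 167.0]), (302, [474.0, 125.0, 168.0]), (305, [477.0, 126.0, 169.0]), (308, [480.0, 126.0, 168.0]), (311, [480.0, 132.0, 199.0]), (314, [483.0, 133.0, 204.0]), (317, [486.0, 134.0, 204.0]), (320, [489.0, 134.0, 204.0]), (323, [497.0, 126.0, 164.0]), (326, [499.0, 127.0, 166.0]), (329, [503.0, 126.0, 162.0]), (332, [506.0, 127.0, 163.0]), (335, [510.0, 127.0, 162.0]), (338, [513.0, 127.0, 161.0]), (341, [516.0, 128.0, 163.0]), (344, [519.0, 128.0, 161.0]), (347, [523.0, 128.0, 160.0])]
```

```bash
cat >> h.py <<'E'
CO=np.array([516.7,132.9,0]); CY=0.087
RC=R.from_euler('z',CY).as_matrix()
def ch(x,y,z): return CO+RC@np.array([x,y,z])
def bar(th): return ch(112.5-150*np.cos(th)+40*np.sin(th),0,140+150*np.sin(th)+40*np.cos(th))
E
python3 - <<'E'
from h import *
print(bar(.13)); delta(bar(.13),CY)
E
```

```text
[485.76851218 130.20215045 199.10759714]
t 2.17 eef [451.6 125.9 400. ] rot [-1.5705e+00  3.0000e-04  8.3100e-02] F [ 0.59 -0.52 -0.51] op 0.9989
shift cm in current tool axes [ 3.444 20.091  0.137] turn [-0.0003 -0.0039 -0.0003]
shift cm in target tool axes [ 3.438 20.092  0.129]
```

move_arm(rows=[{"tx": 1.7, "ty": 0, "tz": 0.06, "rx": 0, "ry": -0.002, "rz": 0, "grip": 60}, {"tx": 1.7, "ty": 2, "tz": 0.07, "rx": 0, "ry": -0.002, "rz": 0, "grip": 60}, {"tx": 0, "ty": 3.5, "tz": 0, "rx": 0, "ry": 0, "rz": 0, "grip": 60}, {"tx": 0, "ty": 3.5, "tz": 0, "rx": 0, "ry": 0, "rz": 0, "grip": 60}, {"tx": 0, "ty": 3.5, "tz": 0, "rx": 0, "ry": 0, "rz": 0, "grip": 60}, {"tx": 0, "ty": 3.0, "tz": 0, "rx": 0, "ry": 0, "rz": 0, "grip": 60}, {"tx": 0, "ty": 2.0, "tz": 0, "rx": 0, "ry": 0, "rz": 0, "grip": 60}, {"tx": 0, "ty": 1.5, "tz": 0, "rx": 0, "ry": 0, "rz": 0, "grip": 60}, {"tx": 0, "ty": 1.1, "tz": 0, "rx": 0, "ry": 0, "rz": 0, "grip": 60}, {"tx": 0, "ty": 0, "tz": 0, "rx": 0, "ry": 0, "rz": 0, "grip": 40}])

```text
t: 3.0
eef_pos: [484.1, 132.0, 197.2]
tcp_rot: [-1.571, 0.004, 0.091]
ft_force: [-0.1, 0.1, 0.2]
opening: 0.572
```

```bash
python3 - <<'E'
from h import *
delta(bar(.13),CY)
c,p,d=cam('wrist'); cv2.imwrite('pics/w3.png',p)
P=cloud(c,d)
print('bar pred px',proj(c,bar(.13)))
E
```

```text
t 3.0 eef [484.1 132.  197.2] rot [-1.5707  0.0035  0.0911] F [-0.14  0.09  0.23] op 0.5719
shift cm in current tool axes [ 0.151 -0.188 -0.191] turn [-0.0001  0.0041 -0.0035]
shift cm in target tool axes [ 0.153 -0.187 -0.19 ]
bar pred px [[283.78670477 287.60339938]]
```

View pics/w3.png

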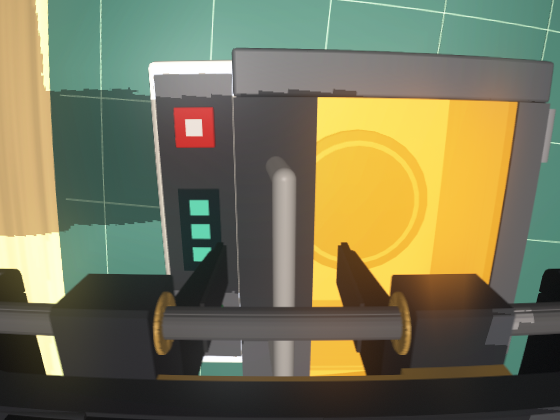

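move_arm(rows=[{"tx": 0.15, "ty": -0.1, "tz": -0.1, "rx": 0, "ry": 0, "rz": 0, "grip": 14}, {"tx": 0, "ty": 0, "tz": 0, "rx": 0, "ry": 0, "rz": 0, "grip": 14}, {"tx": 0, "ty": 0, "tz": 0, "rx": 0, "ry": 0, "rz": 0, "grip": 14}, {"tx": 0, "ty": 0, "tz": 0, "rx": 0, "ry": 0, "rz": 0, "grip": 14}, {"tx": 0, "ty": 0, "tz": 0, "rx": 0, "ry": 0, "rz": 0, "grip": 14}])

```text
t: 3.47
eef_pos: [487.0, 129.8, 200.6]
tcp_rot: [-1.571, -0.001, 0.089]
ft_force: [0.1, -0.8, -0.3]
opening: 0.197
```

move_arm(rows=[{"tx": 0, "ty": 0, "tz": 0, "rx": 0, "ry": 0, "rz": 0, "grip": 10}, {"tx": 0, "ty": 0, "tz": 0, "rx": 0, "ry": 0, "rz": 0, "grip": 10}, {"tx": 0, "ty": 0, "tz": 0, "rx": 0, "ry": 0, "rz": 0, "grip": 10}])

```text
t: 3.72
eef_pos: [485.0, 129.6, 199.9]
tcp_rot: [-1.571, 0.005, 0.089]
ft_force: [-9.6, -0.5, 5.2]
opening: 0.106
```

move_arm(rows=[{"tx": 0, "ty": 0, "tz": 0, "rx": 0, "ry": 0, "rz": 0, "grip": 9}, {"tx": 0, "ty": 0, "tz": 0, "rx": 0, "ry": 0, "rz": 0, "grip": 9}, {"tx": 0, "ty": 0, "tz": 0, "rx": 0, "ry": 0, "rz": 0, "grip": 9}])

```text
t: 3.97
eef_pos: [484.9, 129.6, 199.9]
tcp_rot: [-1.571, 0.005, 0.089]
ft_force: [-9.9, -2.4, 3.3]
opening: 0.099
```

move_arm(rows=[{"tx": 0, "ty": 0, "tz": 0, "rx": 0, "ry": 0, "rz": 0, "grip": 7}, {"tx": 0, "ty": 0, "tz": 0, "rx": 0, "ry": 0, "rz": 0, "grip": 7}, {"tx": 0, "ty": 0, "tz": 0, "rx": 0, "ry": 0, "rz": 0, "grip": 7}])

```text
t: 4.22
eef_pos: [484.9, 129.5, 199.9]
tcp_rot: [-1.571, 0.005, 0.089]
ft_force: [-10.3, 0.5, 4.2]
opening: 0.098
```

move_arm(rows=[{"tx": 0, "ty": 0, "tz": 0, "rx": 0, "ry": 0, "rz": 0, "grip": 0}, {"tx": 0, "ty": 0, "tz": 0, "rx": 0, "ry": 0, "rz": 0, "grip": 0}, {"tx": 0, "ty": 0, "tz": 0, "rx": 0, "ry": 0, "rz": 0, "grip": 0}])

```text
t: 4.47
eef_pos: [484.9, 129.6, 199.9]
tcp_rot: [-1.571, 0.005, 0.089]
ft_force: [-10.1, -0.4, 3.8]
opening: 0.097
```

```bash
python3 - <<'E'
from h import *
for th in (.12,.13,.14): delta(bar(th),CY)
E
```

```text
t 4.47 eef [484.9 129.6 199.9] rot [-1.5708  0.0048  0.089 ] F [-10.11  -0.44   3.79] op 0.0975
shift cm in current tool axes [0.035 0.219 0.056] turn [ 0.0001  0.002  -0.0048]
shift cm in target tool axes [0.034 0.22  0.056]
t 4.47 eef [484.9 129.6 199.9] rot [-1.5708  0.0048  0.089 ] F [-10.11  -0.44   3.79] op 0.0975
shift cm in current tool axes [0.093 0.075 0.056] turn [ 0.0001  0.002  -0.0048]
shift cm in target tool axes [0.092 0.076 0.056]
t 4.47 eef [484.9 129.6 199.9] rot [-1.5708  0.0048  0.089 ] F [-10.11  -0.44   3.79] op 0.0975
shift cm in current tool axes [ 0.152 -0.068  0.056] turn [ 0.0001  0.002  -0.0048]
shift cm in target tool axes [ 0.152 -0.067  0.056]
```

```bash
cat > op.py <<'E'
from h import *
o=[];f=[];z=[]
for i in range(6):
    env.read_camera('wrist'); s=env.state(); o.append(s['opening']); f.append(s['ft_force'])
print('op %.5f +- %.5f'%(np.mean(o)*100,np.std(o)*100),'F',np.mean(f,0).round(2),'eef',s['eef_pos'].round(2),'t',round(s['t'],2))
E
python3 op.py
```

```text
op 9.56112 +- 0.21515 F [-9.67 -0.74  4.3 ] eef [484.88 129.54 199.85] t 4.77
```

move_arm(rows=[{"tx": -0.2, "ty": 0, "tz": 0, "rx": 0, "ry": 0, "rz": 0, "grip": 11.5}, {"tx": 0, "ty": 0, "tz": 0, "rx": 0, "ry": 0, "rz": 0, "grip": 11.5}, {"tx": 0, "ty": 0, "tz": 0, "rx": 0, "ry": 0, "rz": 0, "grip": 11.5}])

```text
t: 5.02
eef_pos: [485.1, 129.5, 200.3]
tcp_rot: [-1.571, -0.001, 0.089]
ft_force: [-0.1, -0.8, -0.4]
opening: 0.115
```

```bash
python3 op.py
```

```text
op 11.50788 +- 0.13063 F [0.22 0.13 0.04] eef [485.03 129.58 200.14] t 5.32
```

move_arm(rows=[{"tx": 0, "ty": 0, "tz": 0, "rx": 0, "ry": 0, "rz": 0, "grip": 10}, {"tx": 0, "ty": 0, "tz": 0, "rx": 0, "ry": 0, "rz": 0, "grip": 10}, {"tx": 0, "ty": 0, "tz": 0, "rx": 0, "ry": 0, "rz": 0, "grip": 10}])

```text
t: 5.57
eef_pos: [484.8, 129.6, 200.1]
tcp_rot: [-1.571, 0.0, 0.089]
ft_force: [-1.0, -0.2, 0.4]
opening: 0.1
```

```bash
python3 op.py
```

```text
op 10.11667 +- 0.20436 F [-1.79 -0.59  0.73] eef [484.81 129.54 200.1 ] t 5.87
```

move_arm(rows=[{"tx": 0, "ty": 0, "tz": 0, "rx": 0, "ry": 0, "rz": 0, "grip": 9}, {"tx": 0, "ty": 0, "tz": 0, "rx": 0, "ry": 0, "rz": 0, "grip": 9}, {"tx": 0, "ty": 0, "tz": 0, "rx": 0, "ry": 0, "rz": 0, "grip": 9}])

```text
t: 6.12
eef_pos: [484.8, 129.6, 200.1]
tcp_rot: [-1.571, 0.0, 0.089]
ft_force: [-2.7, -0.2, 0.4]
opening: 0.098
```

```bash
python3 op.py
```

```text
op 9.57229 +- 0.13547 F [-2.59 -0.79  0.81] eef [484.81 129.56 200.09] t 6.42
```

```bash
python3 - <<'E'
import numpy as np
th=np.linspace(.136,1.69,37)
a=th+.2606;x=-15.524*np.cos(a);z=15.524*np.sin(a)
for i in range(36): print(i,round(th[i+1],3),'tx %.2f ty %.2f'%(x[i+1]-x[i],-(z[i+1]-z[i])))
E
```

```text
0 0.179 tx 0.27 ty -0.61
1 0.222 tx 0.30 ty -0.60
2 0.265 tx 0.32 ty -0.59
3 0.309 tx 0.35 ty -0.57
4 0.352 tx 0.37 ty -0.56
5 0.395 tx 0.40 ty -0.54
6 0.438 tx 0.42 ty -0.52
7 0.481 tx 0.44 ty -0.50
8 0.524 tx 0.46 ty -0.48
9 0.568 tx 0.48 ty -0.46
10 0.611 tx 0.50 ty -0.44
11 0.654 tx 0.52 ty -0.42
12 0.697 tx 0.54 ty -0.40
13 0.74 tx 0.56 ty -0.37
14 0.783 tx 0.57 ty -0.35
15 0.827 tx 0.59 ty -0.32
16 0.87 tx 0.60 ty -0.30
17 0.913 tx 0.61 ty -0.27
18 0.956 tx 0.62 ty -0.25
19 0.999 tx 0.63 ty -0.22
20 1.042 tx 0.64 ty -0.19
21 1.086 tx 0.65 ty -0.16
22 1.129 tx 0.66 ty -0.14
23 1.172 tx 0.66 ty -0.11
24 1.215 tx 0.67 ty -0.08
25 1.258 tx 0.67 ty -0.05
26 1.301 tx 0.67 ty -0.02
27 1.345 tx 0.67 ty 0.01
28 1.388 tx 0.67 ty 0.04
29 1.431 tx 0.67 ty 0.07
30 1.474 tx 0.66 ty 0.10
31 1.517 tx 0.66 ty 0.12
32 1.56 tx 0.65 ty 0.15
33 1.604 tx 0.65 ty 0.18
34 1.647 tx 0.64 ty 0.21
35 1.69 tx 0.63 ty 0.23
```

First chunk: close firmly and lift slightly.

move_arm(rows=[{"tx": 0, "ty": 0, "tz": 0, "rx": 0, "ry": 0, "rz": 0, "grip": 0}, {"tx": 0.27, "ty": -0.61, "tz": 0, "rx": 0, "ry": 0, "rz": 0, "grip": 0}, {"tx": 0.3, "ty": -0.6, "tz": 0, "rx": 0, "ry": 0, "rz": 0, "grip": 0}, {"tx": 0.32, "ty": -0.59, "tz": 0, "rx": 0, "ry": 0, "rz": 0, "grip": 0}, {"tx": 0.35, "ty": -0.57, "tz": 0, "rx": 0, "ry": 0, "rz": 0, "grip": 0}, {"tx": 0.37, "ty": -0.56, "tz": 0, "rx": 0, "ry": 0, "rz": 0, "grip": 0}])

```text
t: 6.92
eef_pos: [500.2, 130.9, 230.0]
tcp_rot: [-1.571, 0.003, 0.089]
ft_force: [-8.6, -1.0, -0.4]
opening: 0.093
```

```bash
cat > lid.py <<'E'
from h import *
s=env.state(); H=ch(112.5,0,140); r=RC.T@(s['eef_pos']-H); print('r',np.hypot(r[0],r[2]).round(2),'theta',(np.arctan2(r[2],-r[0])-.2606).round(3),'y',r[1].round(1),'F',s['ft_force'].round(1),'op',s['opening'].round(3))
E
python3 lid.py
```

```text
Traceback (most recent call last):
  File "lid.py", line 2, in <module>
    s=env.state(); H=ch(112.5,0,140); r=RC.T@(s['eef_pos']-H); print('r',np.hypot(r[0],r[2]).round(2),'theta',(np.arctan2(r[2],-r[0])-.2606).round(3),'y',r[1].round(1),'F',s['ft_force'].round(1),'op',s['opening'].round(3))
                                                                                                                                                                                                        ^^^^^^^^^^^^^^^^^^
AttributeError: 'float' object has no attribute 'round'
```

```bash
sed -i "s/s\['opening'\].round(3)/round(s['opening'],3)/" lid.py; python3 lid.py
```

```text
r 157.32 theta 0.348 y -0.5 F [-8.6 -1.  -0.4] op 0.093
```

move_arm(rows=[{"tx": 0.33, "ty": -0.58, "tz": 0, "rx": 0, "ry": 0, "rz": 0, "grip": 0}, {"tx": 0.37, "ty": -0.54, "tz": 0, "rx": 0, "ry": 0, "rz": 0, "grip": 0}, {"tx": 0.44, "ty": -0.5, "tz": 0, "rx": 0, "ry": 0, "rz": 0, "grip": 0}, {"tx": 0.46, "ty": -0.48, "tz": 0, "rx": 0, "ry": 0, "rz": 0, "grip": 0}, {"tx": 0.48, "ty": -0.46, "tz": 0, "rx": 0, "ry": 0, "rz": 0, "grip": 0}, {"tx": 0.5, "ty": -0.44, "tz": 0, "rx": 0, "ry": 0, "rz": 0, "grip": 0}, {"tx": 0.52, "ty": -0.42, "tz": 0, "rx": 0, "ry": 0, "rz": 0, "grip": 0}, {"tx": 0.54, "ty": -0.4, "tz": 0, "rx": 0, "ry": 0, "rz": 0, "grip": 0}])

```text
t: 7.58
eef_pos: [536.2, 134.2, 269.1]
tcp_rot: [-1.571, 0.003, 0.089]
ft_force: [-14.8, -2.7, 11.6]
opening: 0.101
```

```bash
python3 lid.py
```

```text
r 159.1 theta 0.686 y -0.4 F [-14.8  -2.7  11.6] op 0.101
```

move_arm(rows=[{"tx": 0.46, "ty": -0.49, "tz": 0, "rx": 0, "ry": 0, "rz": 0, "grip": 0}, {"tx": 0.47, "ty": -0.47, "tz": 0, "rx": 0, "ry": 0, "rz": 0, "grip": 0}, {"tx": 0.49, "ty": -0.44, "tz": 0, "rx": 0, "ry": 0, "rz": 0, "grip": 0}, {"tx": 0.5, "ty": -0.39, "tz": 0, "rx": 0, "ry": 0, "rz": 0, "grip": 0}])

```text
t: 7.92
eef_pos: [557.7, 136.1, 284.0]
tcp_rot: [-1.571, -0.0, 0.089]
ft_force: [13.6, 2.3, -34.8]
opening: 0.095
```

```bash
python3 lid.py
```

```text
r 160.69 theta 0.85 y -0.4 F [ 13.6   2.3 -34.8] op 0.095
```

move_arm(rows=[{"tx": 0.09, "ty": 0.16, "tz": 0, "rx": 0, "ry": 0, "rz": 0, "grip": 0}, {"tx": 0.62, "ty": -0.3, "tz": 0, "rx": 0, "ry": 0, "rz": 0, "grip": 0}])

```text
t: 8.08
eef_pos: [563.3, 136.6, 286.6]
tcp_rot: [-1.571, 0.001, 0.089]
ft_force: [-0.6, 0.7, -11.7]
opening: 0.099
```

```bash
python3 lid.py
```

```text
r 160.65 theta 0.888 y -0.4 F [ -0.6   0.7 -11.7] op 0.099
```

move_arm(rows=[{"tx": 0.62, "ty": -0.22, "tz": 0, "rx": 0, "ry": 0, "rz": 0, "grip": 0}, {"tx": 0.62, "ty": -0.24, "tz": 0, "rx": 0, "ry": 0, "rz": 0, "grip": 0}, {"tx": 0.63, "ty": -0.21, "tz": 0, "rx": 0, "ry": 0, "rz": 0, "grip": 0}, {"tx": 0.64, "ty": -0.19, "tz": 0, "rx": 0, "ry": 0, "rz": 0, "grip": 0}])

```text
t: 8.42
eef_pos: [589.0, 138.9, 296.6]
tcp_rot: [-1.571, -0.001, 0.089]
ft_force: [-4.9, -0.4, 3.7]
opening: 0.097
```

```bash
python3 lid.py
```

```text
r 161.58 theta 1.06 y -0.3 F [-4.9 -0.4  3.7] op 0.097
```

move_arm(rows=[{"tx": 0.65, "ty": -0.16, "tz": 0, "rx": 0, "ry": 0, "rz": 0, "grip": 0}, {"tx": 0.66, "ty": -0.13, "tz": 0, "rx": 0, "ry": 0, "rz": 0, "grip": 0}, {"tx": 0.66, "ty": -0.1, "tz": 0, "rx": 0, "ry": 0, "rz": 0, "grip": 0}, {"tx": 0.66, "ty": -0.07, "tz": 0, "rx": 0, "ry": 0, "rz": 0, "grip": 0}, {"tx": 0.67, "ty": -0.05, "tz": 0, "rx": 0, "ry": 0, "rz": 0, "grip": 0}])

```text
t: 8.83
eef_pos: [622.1, 141.8, 301.9]
tcp_rot: [-1.571, -0.002, 0.089]
ft_force: [-5.4, -1.1, 4.9]
opening: 0.097
```

```bash
python3 lid.py
```

```text
r 162.07 theta 1.269 y -0.3 F [-5.4 -1.1  4.9] op 0.097
```

move_arm(rows=[{"tx": 0.67, "ty": -0.02, "tz": 0, "rx": 0, "ry": 0, "rz": 0, "grip": 0}, {"tx": 0.67, "ty": 0.02, "tz": 0, "rx": 0, "ry": 0, "rz": 0, "grip": 0}, {"tx": 0.67, "ty": 0.05, "tz": 0, "rx": 0, "ry": 0, "rz": 0, "grip": 0}, {"tx": 0.66, "ty": 0.08, "tz": 0, "rx": 0, "ry": 0, "rz": 0, "grip": 0}, {"tx": 0.66, "ty": 0.11, "tz": 0, "rx": 0, "ry": 0, "rz": 0, "grip": 0}])

```text
t: 9.25
eef_pos: [655.4, 144.8, 298.6]
tcp_rot: [-1.571, -0.001, 0.089]
ft_force: [-2.8, -0.2, 6.5]
opening: 0.097
```

```bash
python3 lid.py
```

```text
r 160.82 theta 1.477 y -0.2 F [-2.8 -0.2  6.5] op 0.097
```

move_arm(rows=[{"tx": 0.65, "ty": 0.14, "tz": 0, "rx": 0, "ry": 0, "rz": 0, "grip": 0}, {"tx": 0.64, "ty": 0.17, "tz": 0, "rx": 0, "ry": 0, "rz": 0, "grip": 0}, {"tx": 0.64, "ty": 0.2, "tz": 0, "rx": 0, "ry": 0, "rz": 0, "grip": 0}, {"tx": 0.5, "ty": 0.17, "tz": 0, "rx": 0, "ry": 0, "rz": 0, "grip": 0}, {"tx": 0.3, "ty": 0.11, "tz": 0, "rx": 0, "ry": 0, "rz": 0, "grip": 0}])

```text
t: 9.67
eef_pos: [682.8, 147.3, 290.2]
tcp_rot: [-1.571, -0.001, 0.089]
ft_force: [-1.9, -0.1, 6.2]
opening: 0.097
```

```bash
python3 lid.py
```

```text
r 159.64 theta 1.656 y -0.1 F [-1.9 -0.1  6.2] op 0.097
```

move_arm(rows=[{"tx": 0.2, "ty": 0.07, "tz": 0, "rx": 0, "ry": 0, "rz": 0, "grip": 0}, {"tx": 0.2, "ty": 0.07, "tz": 0, "rx": 0, "ry": 0, "rz": 0, "grip": 0}, {"tx": 0.15, "ty": 0.05, "tz": 0, "rx": 0, "ry": 0, "rz": 0, "grip": 0}])

```text
t: 9.92
eef_pos: [687.1, 147.7, 288.3]
tcp_rot: [-1.571, 0.001, 0.089]
ft_force: [-13.6, -0.3, 11.8]
opening: 0.099
```

```bash
python3 lid.py
```

```text
r 159.48 theta 1.686 y -0.1 F [-13.6  -0.3  11.8] op 0.099
```

move_arm(rows=[{"tx": -0.1, "ty": -0.05, "tz": 0, "rx": 0, "ry": 0, "rz": 0, "grip": 28}, {"tx": 0, "ty": 0, "tz": 0, "rx": 0, "ry": 0, "rz": 0, "grip": 28}, {"tx": 0, "ty": 0, "tz": 0, "rx": 0, "ry": 0, "rz": 0, "grip": 28}, {"tx": 0, "ty": -1.0, "tz": 0, "rx": 0, "ry": 0, "rz": 0, "grip": 28}, {"tx": 0, "ty": -2.5, "tz": 0, "rx": 0, "ry": 0, "rz": 0, "grip": 28}, {"tx": 0, "ty": -3.5, "tz": 0, "rx": 0, "ry": 0, "rz": 0, "grip": 28}])

```text
t: 10.42
eef_pos: [685.6, 147.4, 357.7]
tcp_rot: [-1.571, 0.005, 0.089]
ft_force: [0.9, -0.6, -0.5]
opening: 0.281
```

```bash
python3 lid.py; python3 - <<'E'
from h import *
import pickle
for n in ('top','scene'):
    c,p,d=cam(n); cv2.imwrite(f'pics/{n}2.png',p); cv2.imwrite(n+'2.png',p);np.save(n+'2.npy',d); pickle.dump(c,open(n+'2.pkl','wb'))
# deckhouse estimate from top: top of wheelhouse by depth
c=pickle.load(open('top0.pkl','rb')); P=np.load('topP.npy')
sub=P[225:268,374:422]; m=(sub[...,2]>48)&(sub[...,0]<510)
print(m.sum(), sub[m].mean(0), sub[m].min(0), sub[m].max(0))
m=(sub[...,2]>20)&(sub[...,0]<510); q=sub[m]
print(m.sum(), q.mean(0), np.percentile(q,[2,98],axis=0))
E
```

```text
r 225.07 theta 1.566 y -0.2 F [ 0.9 -0.6 -0.5] op 0.281
116 [ 454.29499054 -311.19927277   60.3294604 ] [ 430.01664907 -327.35708439   50.5814243 ] [ 471.09210565 -294.67403359   73.18096116]
179 [ 452.62072948 -309.46275277   51.84463293] [[ 429.74491301 -326.799166     22.20907234]
 [ 474.31031129 -295.09450024   68.83184476]]
```

View pics/scene2.png

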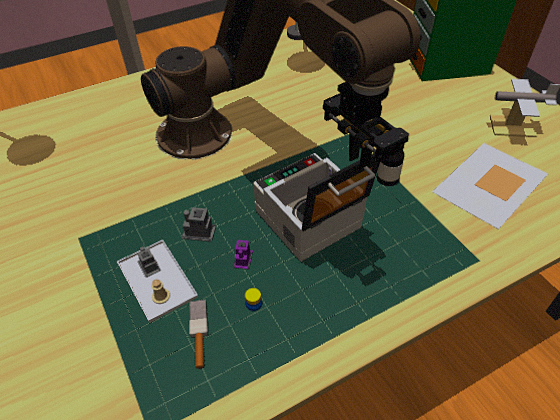

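move_arm(rows=[{"tx": -2.07, "ty": 0, "tz": -3.34, "rx": 0, "ry": 0, "rz": 0, "grip": 28}, {"tx": -2.07, "ty": 0, "tz": -3.34, "rx": 0, "ry": 0, "rz": 0, "grip": 50}, {"tx": -2.07, "ty": 0, "tz": -3.34, "rx": 0, "ry": 0, "rz": 0, "grip": 60}, {"tx": -2.07, "ty": 0, "tz": -3.34, "rx": 0, "ry": 0, "rz": 0, "grip": 60}, {"tx": -2.07, "ty": 0, "tz": -3.34, "rx": 0, "ry": 0, "rz": 0, "grip": 60}, {"tx": -2.07, "ty": 0, "tz": -3.34, "rx": 0, "ry": 0, "rz": 0, "grip": 60}, {"tx": -2.07, "ty": 0, "tz": -3.34, "rx": 0, "ry": 0, "rz": 0, "grip": 60}, {"tx": -2.07, "ty": 0, "tz": -3.34, "rx": 0, "ry": 0, "rz": 0, "grip": 60}, {"tx": -2.07, "ty": 0, "tz": -3.34, "rx": 0, "ry": 0, "rz": 0, "grip": 60}, {"tx": -2.07, "ty": 0, "tz": -3.34, "rx": 0, "ry": 0, "rz": 0, "grip": 60}])

```text
t: 11.35
eef_pos: [508.5, -205.0, 359.4]
tcp_rot: [-1.571, -0.001, 0.089]
ft_force: [0.8, -0.3, -0.5]
opening: 0.601
```

move_arm(rows=[{"tx": -2.07, "ty": 0, "tz": -3.34, "rx": 0, "ry": 0, "rz": 0, "grip": 60}, {"tx": -2.07, "ty": 0, "tz": -3.34, "rx": 0, "ry": 0, "rz": 0, "grip": 60}, {"tx": -2.07, "ty": 0, "tz": -3.34, "rx": 0, "ry": 0, "rz": 0, "grip": 60}, {"tx": 0, "ty": 0.9, "tz": 0, "rx": 0, "ry": -0.123, "rz": 0, "grip": 60}, {"tx": 0, "ty": 0.9, "tz": 0, "rx": 0, "ry": -0.123, "rz": 0, "grip": 60}, {"tx": 0, "ty": 0.9, "tz": 0, "rx": 0, "ry": -0.123, "rz": 0, "grip": 60}, {"tx": 0, "ty": 0.9, "tz": 0, "rx": 0, "ry": -0.123, "rz": 0, "grip": 60}, {"tx": 0, "ty": 0.9, "tz": 0, "rx": 0, "ry": -0.123, "rz": 0, "grip": 60}, {"tx": 0, "ty": 0.9, "tz": 0, "rx": 0, "ry": -0.123, "rz": 0, "grip": 60}, {"tx": 0, "ty": 0.9, "tz": 0, "rx": 0, "ry": -0.123, "rz": 0, "grip": 60}])

```text
t: 12.18
eef_pos: [456.7, -309.0, 295.8]
tcp_rot: [-1.571, 0.0, 0.956]
ft_force: [0.7, 0.8, 0.2]
opening: 0.602
```

move_arm(rows=[{"tx": 0, "ty": 0.9, "tz": 0, "rx": 0, "ry": -0.123, "rz": 0, "grip": 60}, {"tx": 0, "ty": 0.9, "tz": 0, "rx": 0, "ry": -0.123, "rz": 0, "grip": 60}, {"tx": 0, "ty": 0.9, "tz": 0, "rx": 0, "ry": -0.123, "rz": 0, "grip": 60}, {"tx": 0, "ty": 0.9, "tz": 0, "rx": 0, "ry": -0.123, "rz": 0, "grip": 60}, {"tx": 0, "ty": 0.9, "tz": 0, "rx": 0, "ry": -0.123, "rz": 0, "grip": 60}, {"tx": 0, "ty": 0, "tz": 0, "rx": 0, "ry": 0, "rz": 0, "grip": 60}, {"tx": 0, "ty": 0, "tz": 0, "rx": 0, "ry": 0, "rz": 0, "grip": 60}])

```text
t: 12.77
eef_pos: [456.7, -308.9, 251.1]
tcp_rot: [-1.571, -0.0, 1.561]
ft_force: [-0.5, 0.2, 0.3]
opening: 0.602
```

```bash
python3 - <<'E'
from h import *
import pickle
delta([454,-310,250],1.571)
c,p,d=cam('wrist'); cv2.imwrite('pics/w4.png',p); cv2.imwrite('w4.png',p);np.save('w4.npy',d); pickle.dump(c,open('w4.pkl','wb'));print(c['eye'],c['rotation'])
E
```

```text
t 12.77 eef [ 456.7 -308.9  251.1] rot [-1.5707e+00 -2.0000e-04  1.5611e+00] F [-0.46  0.2   0.29] op 0.6023
shift cm in current tool axes [-0.11   0.105  0.27 ] turn [-0.0001 -0.0099  0.0002]
shift cm in target tool axes [-0.107  0.105  0.271]
[ 379.24780987 -307.79979788  403.07126941] [-2.80360679e-01 -1.12831804e-03  1.56085834e+00]
```

View pics/w4.png

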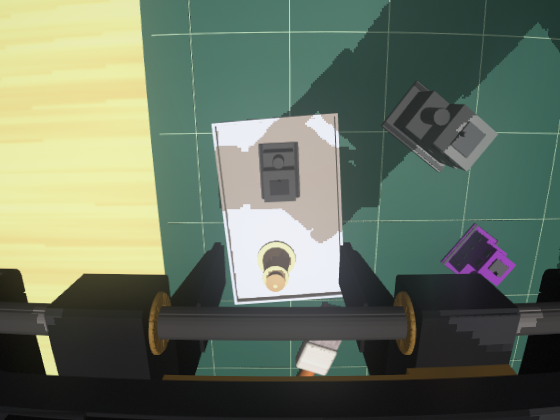

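```bash
python3 - <<'E'
from h import *
import pickle
c=pickle.load(open('w4.pkl','rb')); p=cv2.imread('w4.png'); P=cloud(c,np.load('w4.npy'))
a=cv2.resize(p[125:220,235:325],None,fx=6,fy=6,interpolation=cv2.INTER_CUBIC); a=np.clip(a.astype(float)*1.8,0,255).astype(np.uint8); cv2.imwrite('pics/cw4.png',a)
sub=P[130:215,245:320]
for lo,hi in ((2,6),(6,13),(34,44),(52,59),(60,72)):
    m=(sub[...,2]>lo)&(sub[...,2]<hi)&(sub[...,1]>-345)&(sub[...,1]<-275)&(sub[...,0]<500)
    q=sub[m]
    if len(q)>3: print(lo,hi,len(q),'mean',q.mean(0).round(1),'2-98',np.percentile(q,[3,97],axis=0).round(1).tolist())
m=((sub[...,2]>52)&(sub[...,2]<60)).astype(np.uint8)
k,l,st,ce=cv2.connectedComponentsWithStats(m)
for i in range(1,k):
    if st[i,4]>30:
        q=sub[l==i]; r=cv2.minAreaRect(q[:,:2].astype(np.float32)); print(st[i],q.mean(0).round(1),r)
m=((sub[...,2]>5.5)&(sub[...,1]<-270)).astype(np.uint8)
k,l,st,ce=cv2.connectedComponentsWithStats(m)
for i in range(1,k):
    if st[i,4]>30:
        q=sub[l==i]; r=cv2.minAreaRect(q[:,:2].astype(np.float32)); print('raft+',st[i],q.mean(0).round(1),r)
E
```

```text
2 6 2849 mean [ 452.7 -309.2    4.8] 2-98 [[409.6, -343.8, 3.5], [498.3, -276.2, 5.9]]
6 13 869 mean [ 444.4 -309.9    8.3] 2-98 [[411.6, -340.6, 6.0], [493.9, -279.4, 11.1]]
34 44 359 mean [ 433.4 -311.7   39.1] 2-98 [[426.6, -326.3, 37.3], [441.0, -297.0, 43.0]]
52 59 56 mean [ 441.3 -310.3   55.8] 2-98 [[428.5, -325.1, 52.6], [463.9, -295.6, 58.9]]
60 72 1033 mean [ 453.1 -310.9   61.8] 2-98 [[431.6, -324.7, 60.2], [470.0, -296.7, 64.1]]
[17 38 30  4 43] [ 441.  -313.    56.2] ((441.17120361328125, -312.8875427246094), (1.069141149520874, 27.25710105895996), 2.728574752807617)
raft+ [  10    4   48   71 2365] [ 445.5 -310.7   40.9] ((451.0660400390625, -311.4769592285156), (77.0125503540039, 50.19084930419922), 0.6844068169593811)
```

View pics/cw4.png

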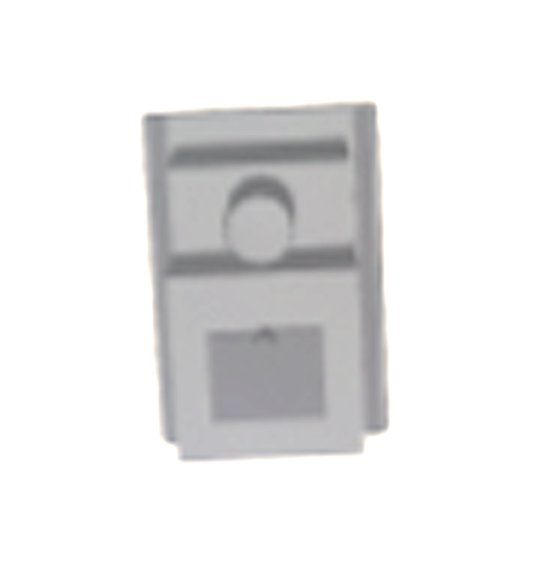

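```bash
python3 - <<'E'
from h import *
import pickle
c=pickle.load(open('w4.pkl','rb'))
f=lambda q,z:rayz(c,(np.array(q,float)+.5)/6-.5+np.array([235,125]),z)
w=f([[170,277],[356,268],[362,450],[181,458]],60); r=f([[145,117],[376,104],[386,430],[163,440]],8)
for q in (w,r):
    print(q.round(1).tolist(),'centre',q.mean(0).round(1)); 
    print('edges',[np.linalg.norm(q[i]-q[(i+1)%4]).round(1) for i in range(4)],'yaw from x-edges',[np.arctan2(*(b-a)[[1,0]]).round(4) for a,b in((q[0],q[3]),(q[1],q[2]))],'from y-edges',[np.arctan2(-(b-a)[0],(b-a)[1]).round(4) for a,b in((q[0],q[1]),(q[3],q[2]))])
t=f([[0,0]],4)
tray=rayz(c,[[213,124],[337,114],[342,291],[236,303]],12); print(tray.round(1).tolist())
E
```

```text
[[441.9, -325.6, 60.0], [440.8, -296.7, 60.0], [470.0, -295.8, 60.0], [471.0, -324.5, 60.0]] centre [ 455.9 -310.6   60. ]
edges [np.float64(28.9), np.float64(29.2), np.float64(28.8), np.float64(29.1)] yaw from x-edges [np.float64(0.0366), np.float64(0.0313)] from y-edges [np.float64(0.0387), np.float64(0.0354)]
[[422.8, -332.0, 8.0], [421.0, -291.4, 8.0], [480.0, -289.6, 8.0], [481.5, -330.3, 8.0]] centre [ 451.3 -310.8    8. ]
edges [np.float64(40.6), np.float64(59.1), np.float64(40.7), np.float64(58.7)] yaw from x-edges [np.float64(0.03), np.float64(0.0317)] from y-edges [np.float64(0.0456), np.float64(0.036)]
[[401.1, -378.5, 12.0], [392.3, -250.8, 12.0], [594.3, -238.7, 12.0], [608.8, -363.9, 12.0]]
```

```bash
python3 - <<'E'
from h import *
delta([456,-310.6,49],1.606)
E
```

```text
t 12.82 eef [ 456.8 -309.   251.4] rot [-1.5713e+00  3.0000e-04  1.5606e+00] F [0.51 0.68 0.66] op 0.6007
shift cm in current tool axes [-0.153 20.242  0.092] turn [ 0.0005 -0.0454 -0.0003]
shift cm in target tool axes [-0.155 20.242  0.09 ]
```

move_arm(rows=[{"tx": -0.16, "ty": 1.5, "tz": 0.09, "rx": 0, "ry": -0.045, "rz": 0, "grip": 60}, {"tx": 0, "ty": 3, "tz": 0, "rx": 0, "ry": 0, "rz": 0, "grip": 60}, {"tx": 0, "ty": 3.5, "tz": 0, "rx": 0, "ry": 0, "rz": 0, "grip": 60}, {"tx": 0, "ty": 3.5, "tz": 0, "rx": 0, "ry": 0, "rz": 0, "grip": 60}, {"tx": 0, "ty": 3, "tz": 0, "rx": 0, "ry": 0, "rz": 0, "grip": 60}, {"tx": 0, "ty": 2.0, "tz": 0, "rx": 0, "ry": 0, "rz": 0, "grip": 60}, {"tx": 0, "ty": 0, "tz": 0, "rx": 0, "ry": 0, "rz": 0, "grip": 60}, {"tx": 0, "ty": 0, "tz": 0, "rx": 0, "ry": 0, "rz": 0, "grip": 60}])

```text
t: 13.48
eef_pos: [456.0, -310.7, 86.2]
tcp_rot: [-1.57, -0.001, 1.608]
ft_force: [0.5, -0.2, -0.0]
opening: 0.603
```

```bash
python3 - <<'E'
from h import *
delta([456,-310.6,49],1.606)
c,p,d=cam('wrist'); cv2.imwrite('pics/w5.png',p)
E
```

```text
t 13.48 eef [ 456.  -310.7   86.2] rot [-1.5703e+00 -5.0000e-04  1.6077e+00] F [ 0.51 -0.24 -0.02] op 0.6027
shift cm in current tool axes [ 3.000e-03  3.716e+00 -4.000e-03] turn [-0.0005  0.0017  0.0005]
shift cm in target tool axes [ 5.000e-03  3.716e+00 -2.000e-03]
```

View pics/w5.png

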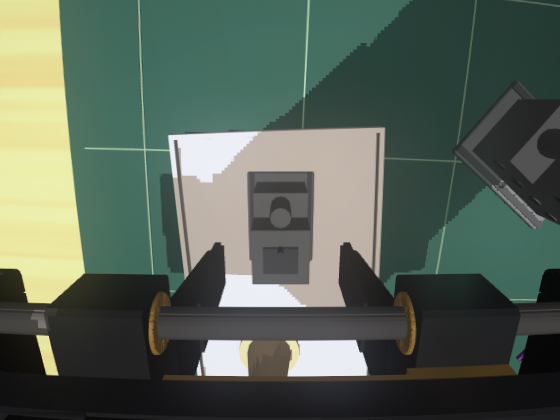

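move_arm(rows=[{"tx": 0, "ty": 1.5, "tz": 0, "rx": 0, "ry": 0, "rz": 0, "grip": 55}, {"tx": 0, "ty": 1.3, "tz": 0, "rx": 0, "ry": 0, "rz": 0, "grip": 45}, {"tx": 0, "ty": 0.9, "tz": 0, "rx": 0, "ry": 0, "rz": 0, "grip": 40}, {"tx": 0, "ty": 0, "tz": 0, "rx": 0, "ry": 0, "rz": 0, "grip": 36}, {"tx": 0, "ty": 0, "tz": 0, "rx": 0, "ry": 0, "rz": 0, "grip": 34}, {"tx": 0, "ty": 0, "tz": 0, "rx": 0, "ry": 0, "rz": 0, "grip": 33}, {"tx": 0, "ty": 0, "tz": 0, "rx": 0, "ry": 0, "rz": 0, "grip": 33}, {"tx": 0, "ty": 0, "tz": 0, "rx": 0, "ry": 0, "rz": 0, "grip": 33}])

```text
t: 14.2
eef_pos: [456.0, -310.7, 49.6]
tcp_rot: [-1.572, 0.001, 1.61]
ft_force: [-0.3, -0.1, -0.2]
opening: 0.332
```

```bash
python3 op.py
```

```text
op 33.12097 +- 0.24808 F [ 0.28 -0.85  0.59] eef [ 455.89 -310.62   49.05] t 14.5
```

move_arm(rows=[{"tx": 0, "ty": 0, "tz": 0, "rx": 0, "ry": 0, "rz": 0, "grip": 32.4}, {"tx": 0, "ty": 0, "tz": 0, "rx": 0, "ry": 0, "rz": 0, "grip": 32}, {"tx": 0, "ty": 0, "tz": 0, "rx": 0, "ry": 0, "rz": 0, "grip": 31.8}, {"tx": 0, "ty": 0, "tz": 0, "rx": 0, "ry": 0, "rz": 0, "grip": 31.6}, {"tx": 0, "ty": 0, "tz": 0, "rx": 0, "ry": 0, "rz": 0, "grip": 31.5}, {"tx": 0, "ty": 0, "tz": 0, "rx": 0, "ry": 0, "rz": 0, "grip": 31.4}, {"tx": 0, "ty": 0, "tz": 0, "rx": 0, "ry": 0, "rz": 0, "grip": 31.4}])

```text
t: 15.08
eef_pos: [455.8, -310.4, 48.9]
tcp_rot: [-1.571, -0.0, 1.61]
ft_force: [0.4, -0.5, 0.6]
opening: 0.313
```

```bash
python3 op.py
```

```text
op 31.47203 +- 0.16090 F [-0.13 -0.72  0.59] eef [ 455.8  -310.41   48.87] t 15.38
```

move_arm(rows=[{"tx": 0, "ty": -0.1, "tz": 0, "rx": 0, "ry": 0, "rz": 0, "grip": 31.4}, {"tx": 0, "ty": -0.2, "tz": 0, "rx": 0, "ry": 0, "rz": 0, "grip": 31.4}, {"tx": 0, "ty": -0.1, "tz": 0, "rx": 0, "ry": 0, "rz": 0, "grip": 31.4}, {"tx": 0, "ty": 0, "tz": 0, "rx": 0, "ry": 0, "rz": 0, "grip": 31.4}])

```text
t: 15.72
eef_pos: [455.8, -310.4, 53.1]
tcp_rot: [-1.571, -0.0, 1.61]
ft_force: [0.6, -0.0, -0.3]
opening: 0.317
```

```bash
python3 op.py;  python3 - <<'E'
from h import *
import pickle
c,p,d=cam('wrist'); cv2.imwrite('pics/w6.png',p); P=cloud(c,d)
sub=P[100:400,150:400]
m=(sub[...,1]>-330)&(sub[...,1]<-290)&(sub[...,0]<475)&(sub[...,0]>422)
for lo,hi in ((5,16),(34,48)):
    q=sub[m&(sub[...,2]>lo)&(sub[...,2]<hi)]; print(lo,len(q),np.median(q,0))
E
```

```text
op 31.47711 +- 0.14899 F [-0.15  0.55 -1.05] eef [ 455.78 -310.42   52.86] t 16.02
5 1205 [ 426.25138634 -309.90827018   13.34852829]
34 2076 [ 432.27685476 -310.9248262    42.83284506]
```

View pics/w6.png

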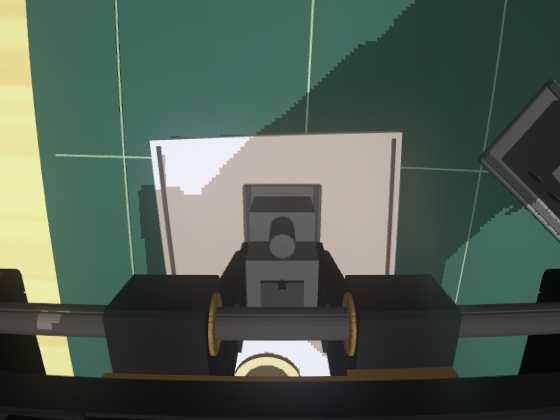

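move_arm(rows=[{"tx": 0, "ty": -0.1, "tz": 0, "rx": 0, "ry": 0, "rz": 0, "grip": 31.35}, {"tx": 0, "ty": -0.3, "tz": 0, "rx": 0, "ry": 0, "rz": 0, "grip": 31.35}, {"tx": 0, "ty": -0.6, "tz": 0, "rx": 0, "ry": 0, "rz": 0, "grip": 31.35}, {"tx": 0, "ty": -1.0, "tz": 0, "rx": 0, "ry": 0, "rz": 0, "grip": 31.35}, {"tx": 0, "ty": -1.2, "tz": 0, "rx": 0, "ry": 0, "rz": 0, "grip": 31.35}, {"tx": 0, "ty": -1.2, "tz": 0, "rx": 0, "ry": 0, "rz": 0, "grip": 31.35}, {"tx": 0, "ty": -1.2, "tz": 0, "rx": 0, "ry": 0, "rz": 0, "grip": 31.35}, {"tx": 0, "ty": -1.2, "tz": 0, "rx": 0, "ry": 0, "rz": 0, "grip": 31.35}, {"tx": 0, "ty": -1.2, "tz": 0, "rx": 0, "ry": 0, "rz": 0, "grip": 31.35}, {"tx": 0, "ty": -1.2, "tz": 0, "rx": 0, "ry": 0, "rz": 0, "grip": 31.35}])

```text
t: 16.9
eef_pos: [455.8, -310.5, 146.6]
tcp_rot: [-1.571, 0.001, 1.61]
ft_force: [-0.4, 0.6, -0.8]
opening: 0.315
```

```bash
cat > held.py <<'E'
from h import *
import sys
s=env.state(); c,p,d=cam('wrist'); cv2.imwrite(sys.argv[1],p); P=cloud(c,d)
Rm=R.from_euler('xyz',s['tcp_rot']).as_matrix(); Q=(P-s['eef_pos'])@Rm
sub=Q[150:330,200:360]; 
# house top: 38mm... in tool y: house top is 11 below grip; wheelhouse top -11
m=(abs(sub[...,0])<14)&(sub[...,2]>17)&(sub[...,2]<29)&(sub[...,1]>0)&(sub[...,1]<30)
print('house top tool y (expect 11):',np.median(sub[m],0).round(2),m.sum())
m=(abs(sub[...,0])<14)&(sub[...,2]>5)&(sub[...,2]<14)&(sub[...,1]<0)&(sub[...,1]>-25)
print('wheelhouse top (expect -11):',np.median(sub[m],0).round(2),m.sum())
print(s['t'],s['eef_pos'].round(1),s['tcp_rot'].round(3),s['ft_force'].round(2),round(s['opening'],4))
E
python3 held.py pics/w7.png
```

```text
house top tool y (expect 11): [-0.28 10.07 26.19] 1534
wheelhouse top (expect -11): [  0.19 -12.21   8.97] 1503
16.9 [ 455.8 -310.5  146.6] [-1.571e+00  1.000e-03  1.610e+00] [-0.42  0.55 -0.83] 0.3148
```

```bash
python3 - <<'E'
from h import *
t=ch(32.5,0,235); print(t); delta(t,np.pi/2+CY)
E
```

```text
[549.07708131 135.72393446 235.        ]
t 16.95 eef [ 456.5 -310.9  148.6] rot [-1.5736  0.0025  1.6101] F [ 0.84 -0.89  2.47] op 0.3162
shift cm in current tool axes [ 44.245  -8.721 -11.035] turn [ 0.0027 -0.0477 -0.0026]
shift cm in target tool axes [ 43.692  -8.641 -13.108]
```

move_arm(rows=[{"tx": 0, "ty": -1.3, "tz": 0, "rx": 0, "ry": -0.016, "rz": 0, "grip": 31.35}, {"tx": 0, "ty": -1.5, "tz": 0, "rx": 0, "ry": -0.016, "rz": 0, "grip": 31.35}, {"tx": 0, "ty": -1.5, "tz": 0, "rx": 0, "ry": -0.016, "rz": 0, "grip": 31.35}, {"tx": 0.4, "ty": -1.4, "tz": -0.12, "rx": 0, "ry": 0, "rz": 0, "grip": 31.35}, {"tx": 0.9, "ty": -1.2, "tz": -0.27, "rx": 0, "ry": 0, "rz": 0, "grip": 31.35}, {"tx": 1.4, "ty": -1.0, "tz": -0.42, "rx": 0, "ry": 0, "rz": 0, "grip": 31.35}, {"tx": 1.9, "ty": -0.6, "tz": -0.57, "rx": 0, "ry": 0, "rz": 0, "grip": 31.35}, {"tx": 2.3, "ty": -0.2, "tz": -0.69, "rx": 0, "ry": 0, "rz": 0, "grip": 31.35}, {"tx": 2.5, "ty": 0, "tz": -0.75, "rx": 0, "ry": 0, "rz": 0, "grip": 31.35}, {"tx": 2.5, "ty": 0, "tz": -0.75, "rx": 0, "ry": 0, "rz": 0, "grip": 31.35}])

```text
t: 17.78
eef_pos: [480.9, -186.6, 232.3]
tcp_rot: [-1.571, -0.0, 1.658]
ft_force: [0.4, 0.1, -0.8]
opening: 0.316
```

move_arm(rows=[{"tx": 2.6, "ty": 0, "tz": -0.78, "rx": 0, "ry": 0, "rz": 0, "grip": 31.35}, {"tx": 2.6, "ty": 0, "tz": -0.78, "rx": 0, "ry": 0, "rz": 0, "grip": 31.35}, {"tx": 2.6, "ty": 0, "tz": -0.78, "rx": 0, "ry": 0, "rz": 0, "grip": 31.35}, {"tx": 2.6, "ty": 0, "tz": -0.78, "rx": 0, "ry": 0, "rz": 0, "grip": 31.35}, {"tx": 2.6, "ty": 0, "tz": -0.78, "rx": 0, "ry": 0, "rz": 0, "grip": 31.35}, {"tx": 2.6, "ty": 0, "tz": -0.78, "rx": 0, "ry": 0, "rz": 0, "grip": 31.35}, {"tx": 2.6, "ty": 0, "tz": -0.78, "rx": 0, "ry": 0, "rz": 0, "grip": 31.35}, {"tx": 2.5, "ty": 0, "tz": -0.75, "rx": 0, "ry": 0, "rz": 0, "grip": 31.35}, {"tx": 2.2, "ty": 0, "tz": -0.66, "rx": 0, "ry": 0, "rz": 0, "grip": 31.35}, {"tx": 2.0, "ty": 0, "tz": -0.6, "rx": 0, "ry": 0, "rz": 0, "grip": 31.35}])

```text
t: 18.62
eef_pos: [533.1, 68.4, 232.1]
tcp_rot: [-1.571, -0.0, 1.659]
ft_force: [0.4, -0.3, -0.7]
opening: 0.314
```

```bash
python3 - <<'E'
from h import *
t=ch(32.5,0,235); delta(t,np.pi/2+CY)
E
python3 held.py pics/w8.png
```

```text
t 18.62 eef [533.1  68.4 232.1] rot [-1.5705e+00 -3.0000e-04  1.6590e+00] F [ 0.45 -0.33 -0.69] op 0.3142
shift cm in current tool axes [ 6.57  -0.286 -2.185] turn [-0.0003  0.0012  0.0003]
shift cm in target tool axes [ 6.573 -0.288 -2.178]
house top tool y (expect 11): [-0.33 10.08 26.28] 1583
wheelhouse top (expect -11): [  0.12 -12.23   9.06] 1499
18.6167 [533.1  68.4 232.1] [-1.571 -0.     1.659] [ 0.45 -0.33 -0.69] 0.3142
```

move_arm(rows=[{"tx": 1.7, "ty": 0, "tz": -0.56, "rx": 0, "ry": 0, "rz": 0, "grip": 31.35}, {"tx": 1.4, "ty": 0, "tz": -0.47, "rx": 0, "ry": 0, "rz": 0, "grip": 31.35}, {"tx": 1.1, "ty": 0, "tz": -0.37, "rx": 0, "ry": 0, "rz": 0, "grip": 31.35}, {"tx": 0.7, "ty": 0, "tz": -0.23, "rx": 0, "ry": 0, "rz": 0, "grip": 31.35}, {"tx": 0.4, "ty": 0, "tz": -0.13, "rx": 0, "ry": 0, "rz": 0, "grip": 31.35}, {"tx": 0.2, "ty": 0, "tz": -0.05, "rx": 0, "ry": 0, "rz": 0, "grip": 31.35}, {"tx": 0, "ty": 0, "tz": 0, "rx": 0, "ry": 0, "rz": 0, "grip": 31.35}, {"tx": 0, "ty": 0, "tz": 0, "rx": 0, "ry": 0, "rz": 0, "grip": 31.35}])

```text
t: 19.33
eef_pos: [546.8, 121.7, 231.9]
tcp_rot: [-1.571, 0.0, 1.658]
ft_force: [-0.0, -0.1, -0.6]
opening: 0.315
```

```bash
python3 - <<'E'
from h import *
t=ch(32.5,0,101); delta(t,np.pi/2+CY)
E
python3 held.py pics/w9.png
```

```text
t 19.33 eef [546.8 121.7 231.9] rot [-1.5706  0.      1.6576] F [-0.01 -0.14 -0.6 ] op 0.3153
shift cm in current tool axes [ 1.374 13.092 -0.347] turn [-0.0002 -0.0002 -0.    ]
shift cm in target tool axes [ 1.374 13.092 -0.345]
house top tool y (expect 11): [-0.28 10.07 26.17] 1561
wheelhouse top (expect -11): [  0.16 -12.21   9.03] 1498
19.3333 [546.8 121.7 231.9] [-1.571  0.     1.658] [-0.01 -0.14 -0.6 ] 0.3153
```

View pics/w9.png

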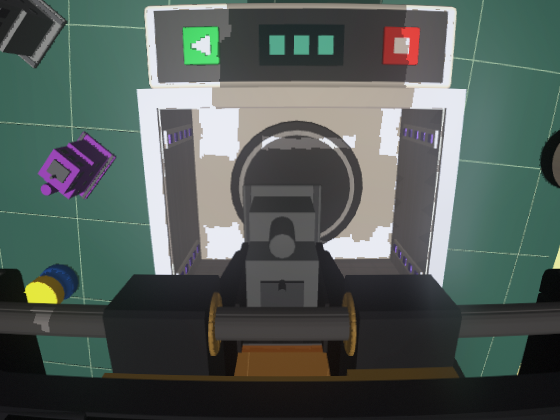

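```bash
python3 - <<'E'
from h import *
s=env.state(); c,p,d=cam('wrist'); P=cloud(c,d)
hsv=cv2.cvtColor(p,cv2.COLOR_BGR2HSV)
out=[]
for m in (cv2.inRange(hsv,(50,150,90),(75,255,255)),cv2.inRange(hsv,(0,160,90),(6,255,255))|cv2.inRange(hsv,(174,160,90),(180,255,255))):
    m=cv2.morphologyEx(m,cv2.MORPH_CLOSE,np.ones((9,9)))
    k,l,st,ce=cv2.connectedComponentsWithStats(m); i=1+np.argmax(st[1:,4]); out.append(rayz(c,ce[i],123.5)[0]); print(ce[i],st[i],out[-1])
y=out[1]-out[0]; yaw=np.arctan2(-y[0],y[1]); mm=(out[0]+out[1])/2; print('yaw',yaw,'o',mm[:2]+85*np.array([np.cos(yaw),np.sin(yaw)]),np.linalg.norm(y))
# turntable rim: chamber floor lower than table?
zz=P[110:270,190:400,2]; print(np.nanpercentile(zz,[5,25,50,75]))
sub=P[110:265,170:420]; m=(sub[...,2]>52.5)&(sub[...,2]<60); 
q=sub[m]; print(m.sum())
# outer radius points from edges by angle about guess
g=ch(27.5,0,56); r=np.hypot(q[:,0]-g[0],q[:,1]-g[1]); a=np.arctan2(q[:,1]-g[1],q[:,0]-g[0])
E=[]
for a0 in np.arange(-np.pi,np.pi,.1):
    k=(abs((a-a0+np.pi)%(2*np.pi)-np.pi)<.05)&(r<75)
    if k.sum()>15: 
        rr=np.percentile(r[k],98); E.append((a0,rr)); 
E=np.array(E); print(E.round(2).tolist()); print('guess centre',g)
K=E[E[:,1]>50]; from scipy.optimize import least_squares
xy=g[:2]+np.c_[np.cos(K[:,0]),np.sin(K[:,0])]*K[:,1:]
f=least_squares(lambda w:np.hypot(*(xy-w[:2]).T)-w[2],[g[0],g[1],60],loss='soft_l1'); print(f.x)
E
```

```text
[200.02824859  44.72504708] [ 183   27   36   38 1062] [437.79378207  58.76368454 123.5       ]
[400.63381643  45.09468599] [ 383   27   37   38 1035] [426.07082054 190.64465705 123.5       ]
yaw 0.0886574498527672 o [516.59846397 132.23018573] 132.40097709852617
[46.09439221 47.1187561  56.43251993 65.46531391]
9547
[[-3.14, 58.75], [-3.04, 59.24], [-2.94, 58.93], [-2.84, 59.06], [-2.74, 58.99], [-2.64, 59.0], [-2.54, 59.09], [-2.44, 59.15], [-2.34, 59.21], [-2.24, 58.92], [-2.14, 59.32], [-2.04, 59.35], [-1.94, 59.74], [-1.84, 59.6], [-1.74, 59.41], [-1.64, 59.41], [-1.54, 60.0], [-1.44, 59.77], [-1.34, 59.69], [-1.24, 59.87], [-1.14, 59.88], [-1.04, 59.53], [0.56, 58.62], [0.66, 58.41], [0.76, 58.44], [0.86, 58.66], [0.96, 58.62], [1.06, 58.75], [1.16, 58.56], [1.26, 58.49], [1.36, 58.71], [1.46, 59.0], [1.56, 58.63], [1.66, 59.33], [1.76, 58.4], [1.86, 58.87], [1.96, 58.62], [2.06, 58.85], [2.16, 58.69], [2.26, 58.61], [2.36, 58.86], [2.46, 58.82], [2.56, 58.78], [2.66, 58.75], [2.76, 58.8], [2.86, 58.78], [2.96, 58.78], [3.06, 58.99]]
guess centre [544.09599188 135.289483    56.        ]
[544.20006047 134.8174433   59.07472846]
```

move_arm(rows=[{"tx": 0.3, "ty": 0.3, "tz": -0.08, "rx": 0, "ry": 0, "rz": 0, "grip": 31.35}, {"tx": 0.5, "ty": 0.8, "tz": -0.14, "rx": 0, "ry": 0, "rz": 0, "grip": 31.35}, {"tx": 0.4, "ty": 1.2, "tz": -0.1, "rx": 0, "ry": 0, "rz": 0, "grip": 31.35}, {"tx": 0.12, "ty": 1.5, "tz": -0.03, "rx": 0, "ry": 0, "rz": 0, "grip": 31.35}, {"tx": 0, "ty": 1.6, "tz": 0, "rx": 0, "ry": 0, "rz": 0, "grip": 31.35}, {"tx": 0, "ty": 1.6, "tz": 0, "rx": 0, "ry": 0, "rz": 0, "grip": 31.35}, {"tx": 0, "ty": 1.5, "tz": 0, "rx": 0, "ry": 0, "rz": 0, "grip": 31.35}, {"tx": 0, "ty": 1.2, "tz": 0, "rx": 0, "ry": 0, "rz": 0, "grip": 31.35}, {"tx": 0, "ty": 0.9, "tz": 0, "rx": 0, "ry": 0, "rz": 0, "grip": 31.35}, {"tx": 0, "ty": 0.6, "tz": 0, "rx": 0, "ry": 0, "rz": 0, "grip": 31.35}])

```text
t: 20.27
eef_pos: [549.0, 135.7, 118.5]
tcp_rot: [-1.569, -0.0, 1.658]
ft_force: [-0.2, 0.0, -0.6]
opening: 0.316
```

move_arm(rows=[{"tx": 0, "ty": 0.4, "tz": 0, "rx": 0, "ry": 0, "rz": 0, "grip": 31.35}, {"tx": 0, "ty": 0.3, "tz": 0, "rx": 0, "ry": 0, "rz": 0, "grip": 31.35}, {"tx": 0, "ty": 0.2, "tz": 0, "rx": 0, "ry": 0, "rz": 0, "grip": 31.35}, {"tx": 0, "ty": 0, "tz": 0, "rx": 0, "ry": 0, "rz": 0, "grip": 31.35}, {"tx": 0, "ty": 0, "tz": 0, "rx": 0, "ry": 0, "rz": 0, "grip": 31.35}])

```text
t: 20.68
eef_pos: [549.4, 135.6, 111.3]
tcp_rot: [-1.571, -0.0, 1.658]
ft_force: [0.9, 0.7, -1.0]
opening: 0.312
```

```bash
sed -i 's/CO=np.array.*/CO=np.array([516.65,132.5,0]); CY=0.087/' h.py; python3 - <<'E'
from h import *
t=ch(32.5,0,101); delta(t,np.pi/2+CY)
E
python3 held.py pics/w10.png;python3 op.py
```

```text
t 20.68 eef [549.4 135.6 111.3] rot [-1.5714e+00 -1.0000e-04  1.6580e+00] F [ 0.9   0.71 -1.02] op 0.3117
shift cm in current tool axes [-0.027  1.027  0.044] turn [0.0006 0.0002 0.0001]
shift cm in target tool axes [-0.027  1.027  0.043]
house top tool y (expect 11): [-0.35 10.07 26.4 ] 1602
wheelhouse top (expect -11): [  0.12 -12.2    9.01] 1506
20.6833 [549.4 135.6 111.3] [-1.571 -0.     1.658] [ 0.9   0.71 -1.02] 0.3117
op 31.43695 +- 0.29362 F [ 0.16  0.24 -0.61] eef [549.37 135.58 111.1 ] t 21.03
```

View pics/w10.png

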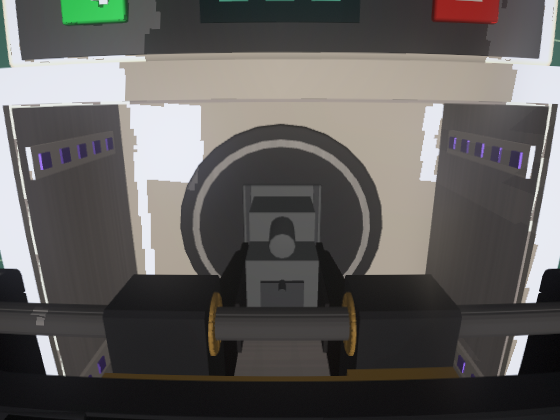

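move_arm(rows=[{"tx": -0.02, "ty": 0.2, "tz": 0.04, "rx": 0, "ry": 0, "rz": 0, "grip": 31.35}, {"tx": 0, "ty": 0.25, "tz": 0, "rx": 0, "ry": 0, "rz": 0, "grip": 31.35}, {"tx": 0, "ty": 0.2, "tz": 0, "rx": 0, "ry": 0, "rz": 0, "grip": 31.35}, {"tx": 0, "ty": 0.1, "tz": 0, "rx": 0, "ry": 0, "rz": 0, "grip": 31.35}, {"tx": 0, "ty": 0.05, "tz": 0, "rx": 0, "ry": 0, "rz": 0, "grip": 31.35}, {"tx": 0, "ty": 0.05, "tz": 0, "rx": 0, "ry": 0, "rz": 0, "grip": 31.35}, {"tx": 0, "ty": 0, "tz": 0, "rx": 0, "ry": 0, "rz": 0, "grip": 31.35}])

```text
t: 21.62
eef_pos: [548.9, 135.3, 102.3]
tcp_rot: [-1.571, -0.0, 1.658]
ft_force: [0.0, -1.1, -0.7]
opening: 0.318
```

```bash
python3 op.py
```

```text
op 31.38979 +- 0.15162 F [-0.21 -0.2  -0.52] eef [548.94 135.36 102.5 ] t 21.92
```

move_arm(rows=[{"tx": 0, "ty": 0.05, "tz": 0, "rx": 0, "ry": 0, "rz": 0, "grip": 31.35}, {"tx": 0, "ty": 0.03, "tz": 0, "rx": 0, "ry": 0, "rz": 0, "grip": 31.35}, {"tx": 0, "ty": 0, "tz": 0, "rx": 0, "ry": 0, "rz": 0, "grip": 31.35}])

```text
t: 22.17
eef_pos: [548.9, 135.4, 101.6]
tcp_rot: [-1.571, -0.0, 1.658]
ft_force: [0.4, 0.8, -0.0]
opening: 0.314
```

```bash
python3 op.py
```

```text
op 31.54493 +- 0.14579 F [-0.25  0.05 -0.86] eef [548.96 135.38 101.67] t 22.47
```

move_arm(rows=[{"tx": 0, "ty": 0.04, "tz": 0, "rx": 0, "ry": 0, "rz": 0, "grip": 31.35}, {"tx": 0, "ty": 0, "tz": 0, "rx": 0, "ry": 0, "rz": 0, "grip": 31.35}])

```text
t: 22.63
eef_pos: [548.9, 135.3, 101.2]
tcp_rot: [-1.571, -0.0, 1.658]
ft_force: [-0.7, -0.1, -0.0]
opening: 0.316
```

```bash
python3 op.py
```

```text
op 31.53985 +- 0.25917 F [-0.09 -0.05 -0.65] eef [548.95 135.35 101.24] t 22.93
```

move_arm(rows=[{"tx": 0, "ty": 0.04, "tz": 0, "rx": 0, "ry": 0, "rz": 0, "grip": 31.35}, {"tx": 0, "ty": 0, "tz": 0, "rx": 0, "ry": 0, "rz": 0, "grip": 31.35}])

```text
t: 23.1
eef_pos: [549.0, 135.4, 100.9]
tcp_rot: [-1.571, -0.0, 1.658]
ft_force: [-0.5, -0.6, -0.5]
opening: 0.313
```

```bash
python3 op.py
```

```text
op 31.44704 +- 0.13289 F [-0.2  -0.26  0.31] eef [549.   135.38 100.91] t 23.4
```

move_arm(rows=[{"tx": 0, "ty": 0.03, "tz": 0, "rx": 0, "ry": 0, "rz": 0, "grip": 31.35}, {"tx": 0, "ty": 0, "tz": 0, "rx": 0, "ry": 0, "rz": 0, "grip": 31.35}])

```text
t: 23.57
eef_pos: [549.0, 135.4, 100.9]
tcp_rot: [-1.571, -0.0, 1.658]
ft_force: [-0.5, 0.2, 4.7]
opening: 0.318
```

```bash
python3 op.py
```

```text
op 31.43289 +- 0.11888 F [-1.39 -0.49  5.27] eef [548.98 135.37 100.88] t 23.87
```

move_arm(rows=[{"tx": 0, "ty": -0.02, "tz": 0, "rx": 0, "ry": 0, "rz": 0, "grip": 31.6}, {"tx": 0, "ty": 0, "tz": 0, "rx": 0, "ry": 0, "rz": 0, "grip": 32.2}, {"tx": 0, "ty": 0, "tz": 0, "rx": 0, "ry": 0, "rz": 0, "grip": 34}, {"tx": 0, "ty": 0, "tz": 0, "rx": 0, "ry": 0, "rz": 0, "grip": 40}, {"tx": 0, "ty": 0, "tz": 0, "rx": 0, "ry": 0, "rz": 0, "grip": 50}, {"tx": 0, "ty": 0, "tz": 0, "rx": 0, "ry": 0, "rz": 0, "grip": 55}, {"tx": 0, "ty": -0.5, "tz": 0, "rx": 0, "ry": 0, "rz": 0, "grip": 55}, {"tx": 0, "ty": -1.5, "tz": 0, "rx": 0, "ry": 0, "rz": 0, "grip": 55}, {"tx": 0, "ty": -2.5, "tz": 0, "rx": 0, "ry": 0, "rz": 0, "grip": 55}, {"tx": 0, "ty": -3, "tz": 0, "rx": 0, "ry": 0, "rz": 0, "grip": 55}])

```text
t: 24.7
eef_pos: [548.3, 135.2, 175.8]
tcp_rot: [-1.568, 0.0, 1.658]
ft_force: [-0.1, -0.8, 0.5]
opening: 0.553
```

move_arm(rows=[{"tx": 0, "ty": -3.5, "tz": 0, "rx": 0, "ry": 0, "rz": 0, "grip": 55}, {"tx": 0, "ty": -3.5, "tz": 0, "rx": 0, "ry": 0, "rz": 0, "grip": 55}, {"tx": 0, "ty": -3.5, "tz": 0, "rx": 0, "ry": 0, "rz": 0, "grip": 55}, {"tx": 0, "ty": -3.0, "tz": 0, "rx": 0, "ry": 0, "rz": 0, "grip": 40}, {"tx": 0, "ty": -2.0, "tz": 0, "rx": 0, "ry": 0, "rz": 0, "grip": 30}, {"tx": 0, "ty": -1.0, "tz": 0, "rx": 0, "ry": 0, "rz": 0, "grip": 28}])

```text
t: 25.2
eef_pos: [549.2, 135.4, 344.1]
tcp_rot: [-1.575, -0.0, 1.658]
ft_force: [-0.2, 0.6, -0.1]
opening: 0.396
```

```bash
python3 - <<'E'
from h import *
c,p,d=cam('wrist'); cv2.imwrite('pics/w11.png',p); P=cloud(c,d)
k=(P[...,2]>105)&(P[...,2]<117)&(np.hypot(P[...,0]-549,P[...,1]-135.4)<35); q=P[k]; print('wheelhouse top expect z112 at 549,135.4:',np.median(q,0),k.sum(), cv2.minAreaRect(q[:,:2].astype(np.float32)))
b=bar(1.69); print('bar',b); delta([*b[:2],b[2]+5],CY)
E
```

```text
wheelhouse top expect z112 at 549,135.4: [546.09132136 135.07347667 113.3505045 ] 935 ((542.7501831054688, 134.66493225097656), (42.89290237426758, 29.680164337158203), 5.187713146209717)
bar [686.06121646 147.27607469 284.17868489]
t 25.25 eef [549.3 135.4 344.3] rot [-1.5756e+00 -3.0000e-04  1.6580e+00] F [-0.58 -0.42  0.29] op 0.3529
shift cm in current tool axes [-1.1000e-02  5.5800e+00 -1.3697e+01] turn [0.0035 1.571  0.004 ]
shift cm in target tool axes [ 1.3724e+01  5.5150e+00 -6.0000e-03]
```

View pics/w11.png

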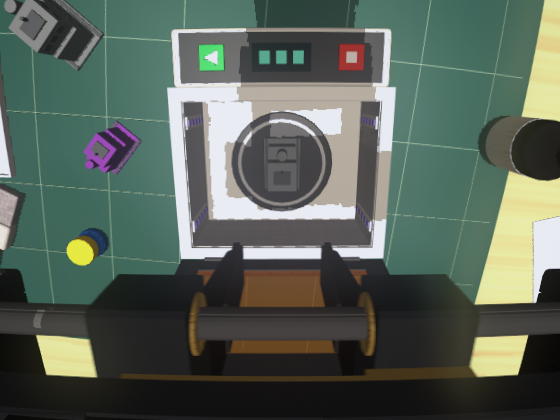

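move_arm(rows=[{"tx": 0, "ty": -0.1, "tz": 0, "rx": 0, "ry": 0.121, "rz": 0, "grip": 28}, {"tx": 0, "ty": 0, "tz": 0, "rx": 0, "ry": 0.121, "rz": 0, "grip": 28}, {"tx": 0, "ty": 0, "tz": 0, "rx": 0, "ry": 0.121, "rz": 0, "grip": 28}, {"tx": 0, "ty": 0, "tz": 0, "rx": 0, "ry": 0.121, "rz": 0, "grip": 28}, {"tx": 0, "ty": 0, "tz": 0, "rx": 0, "ry": 0.121, "rz": 0, "grip": 28}, {"tx": 0, "ty": 0, "tz": 0, "rx": 0, "ry": 0.121, "rz": 0, "grip": 28}, {"tx": 0, "ty": 0, "tz": 0, "rx": 0, "ry": 0.121, "rz": 0, "grip": 28}, {"tx": 0, "ty": 0, "tz": 0, "rx": 0, "ry": 0.121, "rz": 0, "grip": 28}, {"tx": 0, "ty": 0, "tz": 0, "rx": 0, "ry": 0.121, "rz": 0, "grip": 28}, {"tx": 0, "ty": 0, "tz": 0, "rx": 0, "ry": 0.121, "rz": 0, "grip": 28}])

```text
t: 26.08
eef_pos: [548.6, 135.3, 340.1]
tcp_rot: [-1.57, 0.002, 0.442]
ft_force: [-0.3, -0.2, -0.2]
opening: 0.28
```

move_arm(rows=[{"tx": 0, "ty": 0, "tz": 0, "rx": 0, "ry": 0.121, "rz": 0, "grip": 28}, {"tx": 0, "ty": 0, "tz": 0, "rx": 0, "ry": 0.121, "rz": 0, "grip": 28}, {"tx": 0, "ty": 0, "tz": 0, "rx": 0, "ry": 0.119, "rz": 0, "grip": 28}, {"tx": 3, "ty": 0, "tz": 0, "rx": 0, "ry": 0, "rz": 0, "grip": 28}, {"tx": 3.5, "ty": 0, "tz": 0, "rx": 0, "ry": 0, "rz": 0, "grip": 28}, {"tx": 3.5, "ty": 0, "tz": 0, "rx": 0, "ry": 0, "rz": 0, "grip": 28}, {"tx": 2.5, "ty": 0, "tz": 0, "rx": 0, "ry": 0, "rz": 0, "grip": 28}, {"tx": 1.2, "ty": 0, "tz": 0, "rx": 0, "ry": 0, "rz": 0, "grip": 28}, {"tx": 0, "ty": 0, "tz": 0, "rx": 0, "ry": 0, "rz": 0, "grip": 28}, {"tx": 0, "ty": 0, "tz": 0, "rx": 0, "ry": 0, "rz": 0, "grip": 28}])

```text
t: 26.92
eef_pos: [685.2, 147.2, 339.6]
tcp_rot: [-1.571, 0.003, 0.087]
ft_force: [-0.2, 0.7, 0.2]
opening: 0.279
```

```bash
python3 - <<'E'
from h import *
b=bar(1.69); delta([*b[:2],b[2]],CY)
c,p,d=cam('wrist'); cv2.imwrite('pics/w12.png',p); P=cloud(c,d); print(proj(c,b))
E
```

```text
t 26.92 eef [685.2 147.2 339.6] rot [-1.5708  0.003   0.0869] F [-0.19  0.69  0.18] op 0.279
shift cm in current tool axes [1.060e-01 5.538e+00 5.000e-03] turn [-0.     -0.0001 -0.003 ]
shift cm in target tool axes [9.000e-02 5.538e+00 5.000e-03]
[[282.46280798 238.37041922]]
```

View pics/w12.png

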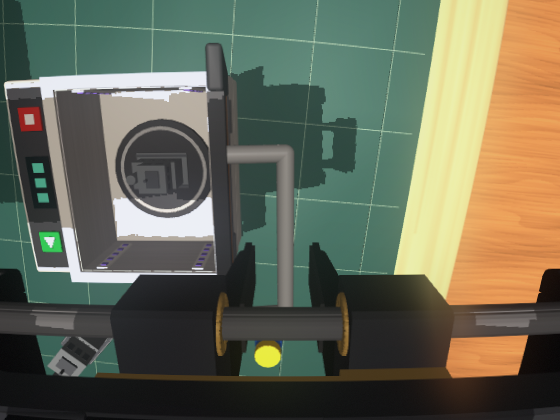

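move_arm(rows=[{"tx": 0.1, "ty": 1.5, "tz": 0, "rx": 0, "ry": 0, "rz": 0, "grip": 28}, {"tx": 0, "ty": 1.8, "tz": 0, "rx": 0, "ry": 0, "rz": 0, "grip": 28}, {"tx": 0, "ty": 1.4, "tz": 0, "rx": 0, "ry": 0, "rz": 0, "grip": 28}, {"tx": 0, "ty": 0.8, "tz": 0, "rx": 0, "ry": 0, "rz": 0, "grip": 28}, {"tx": 0, "ty": 0, "tz": 0, "rx": 0, "ry": 0, "rz": 0, "grip": 20}, {"tx": 0, "ty": 0, "tz": 0, "rx": 0, "ry": 0, "rz": 0, "grip": 10}, {"tx": 0, "ty": 0, "tz": 0, "rx": 0, "ry": 0, "rz": 0, "grip": 0}, {"tx": 0, "ty": 0, "tz": 0, "rx": 0, "ry": 0, "rz": 0, "grip": 0}, {"tx": 0, "ty": 0, "tz": 0, "rx": 0, "ry": 0, "rz": 0, "grip": 0}])

```text
t: 27.72
eef_pos: [686.6, 147.4, 288.1]
tcp_rot: [-1.571, -0.002, 0.087]
ft_force: [-0.0, 0.9, 5.0]
opening: 0.098
```

```bash
python3 lid.py; python3 - <<'E'
import numpy as np
th=np.linspace(1.69,0,43)
a=th+.2606;x=-15.524*np.cos(a);z=15.524*np.sin(a)
for i in range(42): print(i,round(th[i+1],3),'tx %.2f ty %.2f'%(x[i+1]-x[i],-(z[i+1]-z[i])))
E
```

```text
r 159.06 theta 1.684 y 0.1 F [-0.   0.9  5. ] op 0.098
0 1.65 tx -0.58 ty -0.22
1 1.61 tx -0.59 ty -0.20
2 1.569 tx -0.60 ty -0.17
3 1.529 tx -0.61 ty -0.15
4 1.489 tx -0.61 ty -0.12
5 1.449 tx -0.62 ty -0.10
6 1.408 tx -0.62 ty -0.07
7 1.368 tx -0.62 ty -0.05
8 1.328 tx -0.62 ty -0.02
9 1.288 tx -0.62 ty 0.00
10 1.247 tx -0.62 ty 0.03
11 1.207 tx -0.62 ty 0.05
12 1.167 tx -0.62 ty 0.08
13 1.127 tx -0.62 ty 0.10
14 1.086 tx -0.61 ty 0.13
15 1.046 tx -0.61 ty 0.15
16 1.006 tx -0.60 ty 0.18
17 0.966 tx -0.59 ty 0.20
18 0.925 tx -0.58 ty 0.22
19 0.885 tx -0.57 ty 0.25
20 0.845 tx -0.56 ty 0.27
21 0.805 tx -0.55 ty 0.29
22 0.765 tx -0.54 ty 0.31
23 0.724 tx -0.53 ty 0.33
24 0.684 tx -0.51 ty 0.36
25 0.644 tx -0.50 ty 0.38
26 0.604 tx -0.48 ty 0.40
27 0.563 tx -0.47 ty 0.42
28 0.523 tx -0.45 ty 0.43
29 0.483 tx -0.43 ty 0.45
30 0.443 tx -0.41 ty 0.47
31 0.402 tx -0.39 ty 0.48
32 0.362 tx -0.37 ty 0.50
33 0.322 tx -0.35 ty 0.51
34 0.282 tx -0.33 ty 0.53
35 0.241 tx -0.31 ty 0.54
36 0.201 tx -0.29 ty 0.55
37 0.161 tx -0.27 ty 0.56
38 0.121 tx -0.24 ty 0.57
39 0.08 tx -0.22 ty 0.58
40 0.04 tx -0.20 ty 0.59
41 0.0 tx -0.17 ty 0.60
```

move_arm(rows=[{"tx": -0.58, "ty": -0.22, "tz": 0, "rx": 0, "ry": 0, "rz": 0, "grip": 0}, {"tx": -0.59, "ty": -0.2, "tz": 0, "rx": 0, "ry": 0, "rz": 0, "grip": 0}, {"tx": -0.6, "ty": -0.17, "tz": 0, "rx": 0, "ry": 0, "rz": 0, "grip": 0}, {"tx": -0.61, "ty": -0.15, "tz": 0, "rx": 0, "ry": 0, "rz": 0, "grip": 0}, {"tx": -0.61, "ty": -0.12, "tz": 0, "rx": 0, "ry": 0, "rz": 0, "grip": 0}])

```text
t: 28.13
eef_pos: [657.6, 144.9, 297.2]
tcp_rot: [-1.57, -0.006, 0.087]
ft_force: [5.1, 0.5, 5.5]
opening: 0.096
```

```bash
python3 lid.py
```

```text
r 159.83 theta 1.493 y 0.1 F [5.1 0.5 5.5] op 0.096
```

move_arm(rows=[{"tx": -0.62, "ty": -0.1, "tz": 0, "rx": 0, "ry": 0, "rz": 0, "grip": 0}, {"tx": -0.62, "ty": -0.08, "tz": 0, "rx": 0, "ry": 0, "rz": 0, "grip": 0}, {"tx": -0.62, "ty": -0.05, "tz": 0, "rx": 0, "ry": 0, "rz": 0, "grip": 0}, {"tx": -0.62, "ty": -0.03, "tz": 0, "rx": 0, "ry": 0, "rz": 0, "grip": 0}, {"tx": -0.62, "ty": 0, "tz": 0, "rx": 0, "ry": 0, "rz": 0, "grip": 0}, {"tx": -0.62, "ty": 0.03, "tz": 0, "rx": 0, "ry": 0, "rz": 0, "grip": 0}, {"tx": -0.62, "ty": 0.05, "tz": 0, "rx": 0, "ry": 0, "rz": 0, "grip": 0}])

```text
t: 28.72
eef_pos: [613.3, 140.9, 297.8]
tcp_rot: [-1.571, -0.002, 0.087]
ft_force: [2.8, 0.3, 5.4]
opening: 0.094
```

```bash
python3 lid.py
```

```text
r 158.61 theta 1.212 y -0.0 F [2.8 0.3 5.4] op 0.094
```

move_arm(rows=[{"tx": -0.62, "ty": 0.08, "tz": 0, "rx": 0, "ry": 0, "rz": 0, "grip": 0}, {"tx": -0.62, "ty": 0.1, "tz": 0, "rx": 0, "ry": 0, "rz": 0, "grip": 0}, {"tx": -0.61, "ty": 0.13, "tz": 0, "rx": 0, "ry": 0, "rz": 0, "grip": 0}, {"tx": -0.61, "ty": 0.15, "tz": 0, "rx": 0, "ry": 0, "rz": 0, "grip": 0}, {"tx": -0.6, "ty": 0.18, "tz": 0, "rx": 0, "ry": 0, "rz": 0, "grip": 0}, {"tx": -0.59, "ty": 0.2, "tz": 0, "rx": 0, "ry": 0, "rz": 0, "grip": 0}, {"tx": -0.58, "ty": 0.22, "tz": 0, "rx": 0, "ry": 0, "rz": 0, "grip": 0}])

```text
t: 29.3
eef_pos: [570.6, 137.1, 286.1]
tcp_rot: [-1.571, 0.0, 0.087]
ft_force: [1.3, 0.2, 4.4]
opening: 0.096
```

```bash
python3 lid.py
```

```text
r 157.34 theta 0.93 y -0.1 F [1.3 0.2 4.4] op 0.096
```

Smooth; continue.

move_arm(rows=[{"tx": -0.57, "ty": 0.25, "tz": 0, "rx": 0, "ry": 0, "rz": 0, "grip": 0}, {"tx": -0.56, "ty": 0.27, "tz": 0, "rx": 0, "ry": 0, "rz": 0, "grip": 0}, {"tx": -0.55, "ty": 0.29, "tz": 0, "rx": 0, "ry": 0, "rz": 0, "grip": 0}, {"tx": -0.54, "ty": 0.31, "tz": 0, "rx": 0, "ry": 0, "rz": 0, "grip": 0}, {"tx": -0.53, "ty": 0.33, "tz": 0, "rx": 0, "ry": 0, "rz": 0, "grip": 0}, {"tx": -0.51, "ty": 0.36, "tz": 0, "rx": 0, "ry": 0, "rz": 0, "grip": 0}, {"tx": -0.5, "ty": 0.38, "tz": 0, "rx": 0, "ry": 0, "rz": 0, "grip": 0}])

```text
t: 29.88
eef_pos: [533.3, 134.2, 264.2]
tcp_rot: [-1.57, -0.0, 0.087]
ft_force: [4.2, 1.6, -1.0]
opening: 0.094
```

```bash
python3 lid.py
```

```text
r 156.86 theta 0.653 y 0.2 F [ 4.2  1.6 -1. ] op 0.094
```

move_arm(rows=[{"tx": -0.48, "ty": 0.4, "tz": 0, "rx": 0, "ry": 0, "rz": 0, "grip": 0}, {"tx": -0.47, "ty": 0.42, "tz": 0, "rx": 0, "ry": 0, "rz": 0, "grip": 0}, {"tx": -0.45, "ty": 0.43, "tz": 0, "rx": 0, "ry": 0, "rz": 0, "grip": 0}, {"tx": -0.43, "ty": 0.45, "tz": 0, "rx": 0, "ry": 0, "rz": 0, "grip": 0}, {"tx": -0.41, "ty": 0.47, "tz": 0, "rx": 0, "ry": 0, "rz": 0, "grip": 0}, {"tx": -0.39, "ty": 0.48, "tz": 0, "rx": 0, "ry": 0, "rz": 0, "grip": 0}, {"tx": -0.37, "ty": 0.5, "tz": 0, "rx": 0, "ry": 0, "rz": 0, "grip": 0}])

```text
t: 30.47
eef_pos: [503.5, 131.5, 232.7]
tcp_rot: [-1.57, -0.0, 0.087]
ft_force: [2.5, 5.9, 0.8]
opening: 0.094
```

```bash
python3 lid.py
```

```text
r 156.18 theta 0.374 y 0.2 F [2.5 5.9 0.8] op 0.094
```

move_arm(rows=[{"tx": -0.36, "ty": 0.51, "tz": 0.02, "rx": 0, "ry": 0, "rz": 0, "grip": 0}, {"tx": -0.34, "ty": 0.52, "tz": 0.02, "rx": 0, "ry": 0, "rz": 0, "grip": 0}, {"tx": -0.32, "ty": 0.54, "tz": 0, "rx": 0, "ry": 0, "rz": 0, "grip": 0}, {"tx": -0.3, "ty": 0.55, "tz": 0, "rx": 0, "ry": 0, "rz": 0, "grip": 0}, {"tx": -0.27, "ty": 0.55, "tz": 0, "rx": 0, "ry": 0, "rz": 0, "grip": 0}, {"tx": -0.18, "ty": 0.4, "tz": 0, "rx": 0, "ry": 0, "rz": 0, "grip": 0}, {"tx": -0.12, "ty": 0.3, "tz": 0, "rx": 0, "ry": 0, "rz": 0, "grip": 0}])

```text
t: 31.05
eef_pos: [484.7, 130.1, 198.9]
tcp_rot: [-1.571, 0.0, 0.087]
ft_force: [1.9, 3.4, 2.2]
opening: 0.095
```

```bash
python3 lid.py
```

```text
r 156.06 theta 0.126 y 0.4 F [1.9 3.4 2.2] op 0.095
```

move_arm(rows=[{"tx": -0.1, "ty": 0.25, "tz": 0.02, "rx": 0, "ry": 0, "rz": 0, "grip": 0}, {"tx": -0.1, "ty": 0.25, "tz": 0, "rx": 0, "ry": 0, "rz": 0, "grip": 0}, {"tx": -0.09, "ty": 0.25, "tz": 0, "rx": 0, "ry": 0, "rz": 0, "grip": 0}, {"tx": -0.09, "ty": 0.25, "tz": 0, "rx": 0, "ry": 0, "rz": 0, "grip": 0}, {"tx": -0.08, "ty": 0.25, "tz": 0, "rx": 0, "ry": 0, "rz": 0, "grip": 0}, {"tx": -0.06, "ty": 0.2, "tz": 0, "rx": 0, "ry": 0, "rz": 0, "grip": 0}])

```text
t: 31.55
eef_pos: [479.9, 129.9, 184.7]
tcp_rot: [-1.571, -0.0, 0.087]
ft_force: [1.9, 0.5, 1.7]
opening: 0.096
```

```bash
python3 lid.py
```

```text
r 155.91 theta 0.03 y 0.6 F [1.9 0.5 1.7] op 0.096
```

move_arm(rows=[{"tx": -0.03, "ty": 0.12, "tz": 0, "rx": 0, "ry": 0, "rz": 0, "grip": 0}, {"tx": -0.03, "ty": 0.1, "tz": 0, "rx": 0, "ry": 0, "rz": 0, "grip": 0}, {"tx": -0.03, "ty": 0.1, "tz": 0, "rx": 0, "ry": 0, "rz": 0, "grip": 0}, {"tx": 0, "ty": 0, "tz": 0, "rx": 0, "ry": 0, "rz": 0, "grip": 0}])

```text
t: 31.88
eef_pos: [478.9, 129.9, 181.6]
tcp_rot: [-1.571, -0.0, 0.087]
ft_force: [3.0, -0.6, -1.4]
opening: 0.096
```

```bash
python3 lid.py
```

```text
r 155.94 theta 0.009 y 0.7 F [ 3.  -0.6 -1.4] op 0.096
```

move_arm(rows=[{"tx": -0.02, "ty": 0.06, "tz": 0, "rx": 0, "ry": 0, "rz": 0, "grip": 0}, {"tx": -0.01, "ty": 0.05, "tz": 0, "rx": 0, "ry": 0, "rz": 0, "grip": 0}, {"tx": 0, "ty": 0, "tz": 0, "rx": 0, "ry": 0, "rz": 0, "grip": 0}])

```text
t: 32.13
eef_pos: [478.7, 129.9, 180.8]
tcp_rot: [-1.571, -0.0, 0.087]
ft_force: [3.3, -0.1, 3.2]
opening: 0.095
```

move_arm(rows=[{"tx": -0.01, "ty": 0.05, "tz": 0, "rx": 0, "ry": 0, "rz": 0, "grip": 0}, {"tx": -0.01, "ty": 0.05, "tz": 0, "rx": 0, "ry": 0, "rz": 0, "grip": 0}, {"tx": 0, "ty": 0, "tz": 0, "rx": 0, "ry": 0, "rz": 0, "grip": 0}])

```text
t: 32.38
eef_pos: [478.7, 129.9, 180.6]
tcp_rot: [-1.571, -0.002, 0.087]
ft_force: [0.0, 0.5, 11.9]
opening: 0.095
```

move_arm(rows=[{"tx": 0, "ty": 0.04, "tz": 0, "rx": 0, "ry": 0, "rz": 0, "grip": 0}, {"tx": 0, "ty": 0, "tz": 0, "rx": 0, "ry": 0, "rz": 0, "grip": 0}, {"tx": 0, "ty": -0.1, "tz": 0, "rx": 0, "ry": 0, "rz": 0, "grip": 0}, {"tx": 0, "ty": 0, "tz": 0, "rx": 0, "ry": 0, "rz": 0, "grip": 30}, {"tx": 0, "ty": 0, "tz": 0, "rx": 0, "ry": 0, "rz": 0, "grip": 35}, {"tx": 0, "ty": 0, "tz": 0, "rx": 0, "ry": 0, "rz": 0, "grip": 35}, {"tx": 0, "ty": -1, "tz": 0, "rx": 0, "ry": 0, "rz": 0, "grip": 35}, {"tx": 0, "ty": -2.5, "tz": 0, "rx": 0, "ry": 0, "rz": 0, "grip": 35}, {"tx": 0, "ty": -3.5, "tz": 0, "rx": 0, "ry": 0, "rz": 0, "grip": 35}, {"tx": 0, "ty": -3.5, "tz": 0, "rx": 0, "ry": 0, "rz": 0, "grip": 20}])

```text
t: 33.22
eef_pos: [477.6, 129.7, 285.7]
tcp_rot: [-1.571, 0.003, 0.087]
ft_force: [0.2, -0.7, 0.3]
opening: 0.315
```

```bash
python3 - <<'E'
from h import *
c,p,d=cam('wrist'); cv2.imwrite('pics/w13.png',p); P=cloud(c,d)
Q=(P-CO)@RC
def med(x0,x1,y0,y1,z0=100,z1=220):
    m=(Q[...,0]>x0)&(Q[...,0]<x1)&(Q[...,1]>y0)&(Q[...,1]<y1)&(Q[...,2]>z0)&(Q[...,2]<z1); return np.median(Q[m],0).round(1) if m.sum() else None, m.sum()
print('lid front',med(-55,-45,60,100)); print('side mid',med(20,40,94,104)); print('rear',med(85,105,60,100)); print('bar',med(-60,-20,10,45,172,210)); print('console',med(-110,-60,70,95))
k=ch(-85,-66,123.5+19); print(k); delta([k[0],k[1],k[2]+30],np.pi/2+CY)
E
```

```text
lid front (array([-50. ,  80.2, 149. ]), np.int64(720))
side mid (array([ 30.1,  99.2, 149. ]), np.int64(371))
rear (array([ 94.7,  80.2, 148.8]), np.int64(1375))
bar (array([-37.3,  27.8, 185.1]), np.int64(693))
console (array([-84.7,  82.8, 121.9]), np.int64(1910))
[437.70623886  59.36394476 142.5       ]
t 33.27 eef [479.7 130.1 292.4] rot [-1.5704 -0.0065  0.0872] F [ 0.51 -0.12  5.48] op 0.2873
shift cm in current tool axes [-4.874 11.958 -6.682] turn [ 0.0048 -1.5706  0.0054]
shift cm in target tool axes [-6.678 11.992  4.795]
```

View pics/w13.png

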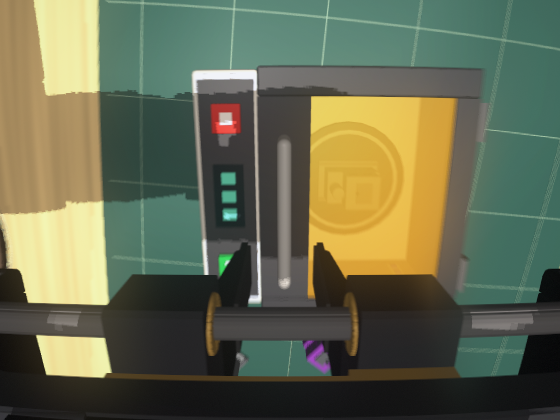

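move_arm(rows=[{"tx": 0, "ty": 0, "tz": 0, "rx": 0, "ry": -0.121, "rz": 0, "grip": 0}, {"tx": 0, "ty": 0, "tz": 0, "rx": 0, "ry": -0.121, "rz": 0, "grip": 0}, {"tx": 0, "ty": 0, "tz": 0, "rx": 0, "ry": -0.121, "rz": 0, "grip": 0}, {"tx": 0, "ty": 0, "tz": 0, "rx": 0, "ry": -0.121, "rz": 0, "grip": 0}, {"tx": 0, "ty": 0, "tz": 0, "rx": 0, "ry": -0.121, "rz": 0, "grip": 0}, {"tx": 0, "ty": 0, "tz": 0, "rx": 0, "ry": -0.121, "rz": 0, "grip": 0}, {"tx": 0, "ty": 0, "tz": 0, "rx": 0, "ry": -0.121, "rz": 0, "grip": 0}, {"tx": 0, "ty": 0, "tz": 0, "rx": 0, "ry": -0.121, "rz": 0, "grip": 0}, {"tx": 0, "ty": 0, "tz": 0, "rx": 0, "ry": -0.121, "rz": 0, "grip": 0}, {"tx": 0, "ty": 0, "tz": 0, "rx": 0, "ry": -0.121, "rz": 0, "grip": 0}])

```text
t: 34.1
eef_pos: [478.0, 129.7, 284.6]
tcp_rot: [-1.569, 0.001, 1.303]
ft_force: [1.1, -0.2, -0.4]
opening: 0.003
```

move_arm(rows=[{"tx": 0, "ty": 0, "tz": 0, "rx": 0, "ry": -0.121, "rz": 0, "grip": 0}, {"tx": 0, "ty": 0, "tz": 0, "rx": 0, "ry": -0.121, "rz": 0, "grip": 0}, {"tx": 0, "ty": 0, "tz": 0, "rx": 0, "ry": -0.119, "rz": 0, "grip": 0}, {"tx": -2.2, "ty": 0, "tz": 1.6, "rx": 0, "ry": 0, "rz": 0, "grip": 0}, {"tx": -2.3, "ty": 0, "tz": 1.6, "rx": 0, "ry": 0, "rz": 0, "grip": 0}, {"tx": -2.2, "ty": 0, "tz": 1.6, "rx": 0, "ry": 0, "rz": 0, "grip": 0}, {"tx": 0, "ty": 2.5, "tz": 0, "rx": 0, "ry": 0, "rz": 0, "grip": 0}, {"tx": 0, "ty": 2.5, "tz": 0, "rx": 0, "ry": 0, "rz": 0, "grip": 0}, {"tx": 0, "ty": 0, "tz": 0, "rx": 0, "ry": 0, "rz": 0, "grip": 0}, {"tx": 0, "ty": 0, "tz": 0, "rx": 0, "ry": 0, "rz": 0, "grip": 0}])

```text
t: 34.93
eef_pos: [436.0, 58.8, 234.7]
tcp_rot: [-1.568, -0.0, 1.658]
ft_force: [0.1, 0.0, 0.1]
opening: 0.004
```

```bash
python3 - <<'E'
from h import *
k=ch(-85,-66,123.5+19); delta(k,np.pi/2+CY)
c,p,d=cam('wrist'); cv2.imwrite('pics/w14.png',p)
hsv=cv2.cvtColor(p,cv2.COLOR_BGR2HSV); m=cv2.morphologyEx(cv2.inRange(hsv,(50,150,90),(75,255,255)),cv2.MORPH_CLOSE,np.ones((9,9)))
n,l,st,ce=cv2.connectedComponentsWithStats(m); i=1+np.argmax(st[1:,4]); print(st[i],rayz(c,ce[i],123.5),k)
E
```

```text
t 34.93 eef [436.   58.8 234.7] rot [-1.5678e+00 -4.0000e-04  1.6579e+00] F [0.08 0.02 0.1 ] op 0.0041
shift cm in current tool axes [ 0.033  9.222 -0.205] turn [-0.003   0.0001  0.0004]
shift cm in target tool axes [ 0.036  9.223 -0.177]
[266 198  32  31 802] [[438.08169176  59.16078969 123.5       ]] [437.70623886  59.36394476 142.5       ]
```

View pics/w14.png

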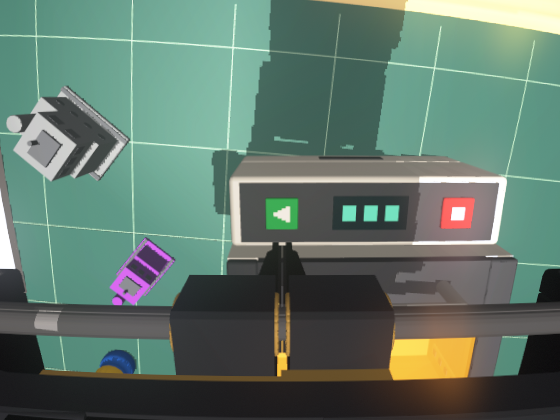

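move_arm(rows=[{"tx": 0.03, "ty": 1.5, "tz": -0.18, "rx": 0, "ry": 0, "rz": 0, "grip": 0}, {"tx": 0, "ty": 2.2, "tz": 0, "rx": 0, "ry": 0, "rz": 0, "grip": 0}, {"tx": 0, "ty": 2.2, "tz": 0, "rx": 0, "ry": 0, "rz": 0, "grip": 0}, {"tx": 0, "ty": 1.3, "tz": 0, "rx": 0, "ry": 0, "rz": 0, "grip": 0}, {"tx": 0, "ty": 0.9, "tz": 0, "rx": 0, "ry": 0, "rz": 0, "grip": 0}, {"tx": 0, "ty": 0.5, "tz": 0, "rx": 0, "ry": 0, "rz": 0, "grip": 0}, {"tx": 0, "ty": 0, "tz": 0, "rx": 0, "ry": 0, "rz": 0, "grip": 0}, {"tx": 0, "ty": 0, "tz": 0, "rx": 0, "ry": 0, "rz": 0, "grip": 0}])

```text
t: 35.65
eef_pos: [438.7, 59.4, 149.9]
tcp_rot: [-1.572, 0.0, 1.658]
ft_force: [0.1, 0.4, 0.7]
opening: 0.004
```

```bash
python3 - <<'E'
from h import *
k=ch(-85,-66,123.5+19); delta(k,np.pi/2+CY)
E
python3 op.py
```

```text
t 35.65 eef [438.7  59.4 149.9] rot [-1.5717  0.      1.6582] F [0.13 0.42 0.73] op 0.004
shift cm in current tool axes [0.003 0.741 0.097] turn [ 0.0009  0.0004 -0.    ]
shift cm in target tool axes [0.003 0.741 0.096]
op 0.37950 +- 0.21998 F [-0.12 -0.54  0.07] eef [438.38  59.33 149.68] t 35.95
```

move_arm(rows=[{"tx": 0, "ty": 0.2, "tz": 0.06, "rx": 0, "ry": 0, "rz": 0, "grip": 0}, {"tx": 0, "ty": 0.2, "tz": 0, "rx": 0, "ry": 0, "rz": 0, "grip": 0}, {"tx": 0, "ty": 0.1, "tz": 0, "rx": 0, "ry": 0, "rz": 0, "grip": 0}, {"tx": 0, "ty": 0.05, "tz": 0, "rx": 0, "ry": 0, "rz": 0, "grip": 0}, {"tx": 0, "ty": 0, "tz": 0, "rx": 0, "ry": 0, "rz": 0, "grip": 0}])

```text
t: 36.37
eef_pos: [437.6, 59.3, 143.5]
tcp_rot: [-1.57, -0.0, 1.658]
ft_force: [-0.7, -0.1, 0.0]
opening: 0.005
```

move_arm(rows=[{"tx": 0, "ty": 0.04, "tz": 0, "rx": 0, "ry": 0, "rz": 0, "grip": 0}, {"tx": 0, "ty": 0.04, "tz": 0, "rx": 0, "ry": 0, "rz": 0, "grip": 0}, {"tx": 0, "ty": 0, "tz": 0, "rx": 0, "ry": 0, "rz": 0, "grip": 0}])

```text
t: 36.62
eef_pos: [437.6, 59.3, 142.9]
tcp_rot: [-1.571, -0.0, 1.658]
ft_force: [-0.2, 0.7, 0.5]
opening: 0.005
```

move_arm(rows=[{"tx": 0, "ty": 0.03, "tz": 0, "rx": 0, "ry": 0, "rz": 0, "grip": 0}, {"tx": 0, "ty": 0.03, "tz": 0, "rx": 0, "ry": 0, "rz": 0, "grip": 0}, {"tx": 0, "ty": 0, "tz": 0, "rx": 0, "ry": 0, "rz": 0, "grip": 0}])

```text
t: 36.87
eef_pos: [437.6, 59.3, 142.4]
tcp_rot: [-1.571, -0.0, 1.658]
ft_force: [-0.6, -0.4, 1.3]
opening: 0.006
```

```bash
python3 op.py
```

```text
op 0.44329 +- 0.12613 F [-0.38  0.1   1.73] eef [437.63  59.3  142.36] t 37.17
```

move_arm(rows=[{"tx": 0, "ty": 0.03, "tz": 0, "rx": 0, "ry": 0, "rz": 0, "grip": 0}, {"tx": 0, "ty": 0.02, "tz": 0, "rx": 0, "ry": 0, "rz": 0, "grip": 0}, {"tx": 0, "ty": 0, "tz": 0, "rx": 0, "ry": 0, "rz": 0, "grip": 0}])

```text
t: 37.42
eef_pos: [437.7, 59.3, 141.9]
tcp_rot: [-1.571, -0.0, 1.658]
ft_force: [-0.3, -0.5, 3.0]
opening: 0.005
```

```bash
python3 op.py
```

```text
op 0.39349 +- 0.23338 F [-0.49 -0.06  3.48] eef [437.64  59.27 141.85] t 37.72
```

move_arm(rows=[{"tx": 0, "ty": 0.03, "tz": 0, "rx": 0, "ry": 0, "rz": 0, "grip": 0}, {"tx": 0, "ty": 0.02, "tz": 0, "rx": 0, "ry": 0, "rz": 0, "grip": 0}, {"tx": 0, "ty": 0, "tz": 0, "rx": 0, "ry": 0, "rz": 0, "grip": 0}])

```text
t: 37.97
eef_pos: [437.7, 59.3, 141.4]
tcp_rot: [-1.571, -0.0, 1.658]
ft_force: [-1.6, -0.3, 6.2]
opening: 0.006
```

```bash
python3 op.py
```

```text
op 0.32562 +- 0.24508 F [-0.98  0.35  5.29] eef [437.65  59.28 141.39] t 38.27
```

move_arm(rows=[{"tx": 0, "ty": 0.02, "tz": 0, "rx": 0, "ry": 0, "rz": 0, "grip": 0}, {"tx": 0, "ty": 0, "tz": 0, "rx": 0, "ry": 0, "rz": 0, "grip": 0}, {"tx": 0, "ty": 0, "tz": 0, "rx": 0, "ry": 0, "rz": 0, "grip": 0}, {"tx": 0, "ty": -0.2, "tz": 0, "rx": 0, "ry": 0, "rz": 0, "grip": 0}, {"tx": 0, "ty": -0.5, "tz": 0, "rx": 0, "ry": 0, "rz": 0, "grip": 0}, {"tx": 0, "ty": -1.5, "tz": 0, "rx": 0, "ry": 0, "rz": 0, "grip": 0}, {"tx": 0, "ty": -3, "tz": 0, "rx": 0, "ry": 0, "rz": 0, "grip": 0}, {"tx": 0, "ty": -3.5, "tz": 0, "rx": 0, "ry": 0, "rz": 0, "grip": 0}, {"tx": 0, "ty": -3.5, "tz": 0, "rx": 0, "ry": 0, "rz": 0, "grip": 0}, {"tx": 0, "ty": -3.5, "tz": 0, "rx": 0, "ry": 0, "rz": 0, "grip": 0}])

```text
t: 39.1
eef_pos: [437.1, 59.3, 300.0]
tcp_rot: [-1.57, -0.0, 1.658]
ft_force: [0.6, -0.2, 0.6]
opening: 0.003
```

move_arm(rows=[{"tx": 0, "ty": -3.5, "tz": 0, "rx": 0, "ry": 0, "rz": 0, "grip": 0}, {"tx": 0, "ty": -2, "tz": 0, "rx": 0, "ry": 0, "rz": 0, "grip": 0}, {"tx": 0, "ty": 0, "tz": 0, "rx": 0, "ry": 0, "rz": 0, "grip": 0}, {"tx": 0, "ty": 0, "tz": 0, "rx": 0, "ry": 0, "rz": 0, "grip": 0}])

```text
t: 39.43
eef_pos: [437.5, 59.3, 353.8]
tcp_rot: [-1.573, 0.0, 1.658]
ft_force: [-0.7, -0.0, -1.1]
opening: 0.001
```

```bash
python3 - <<'E'
from h import *
c,p,d=cam('wrist'); cv2.imwrite('pics/w15.png',p); c2,p2,d2=cam('scene'); cv2.imwrite('pics/s15.png',cv2.resize(p2[120:330,90:410],None,fx=2.5,fy=2.5))
print(env.state()['t'],env.state()['ft_force'])
E
```

```text
39.5333 [-0.07268499  0.10049588  0.21654924]
```

View pics/w15.png

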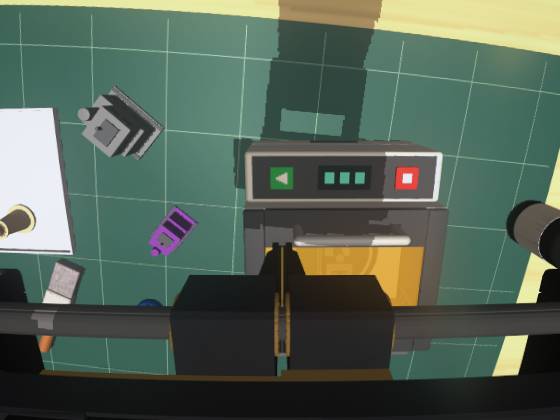

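View pics/s15.png

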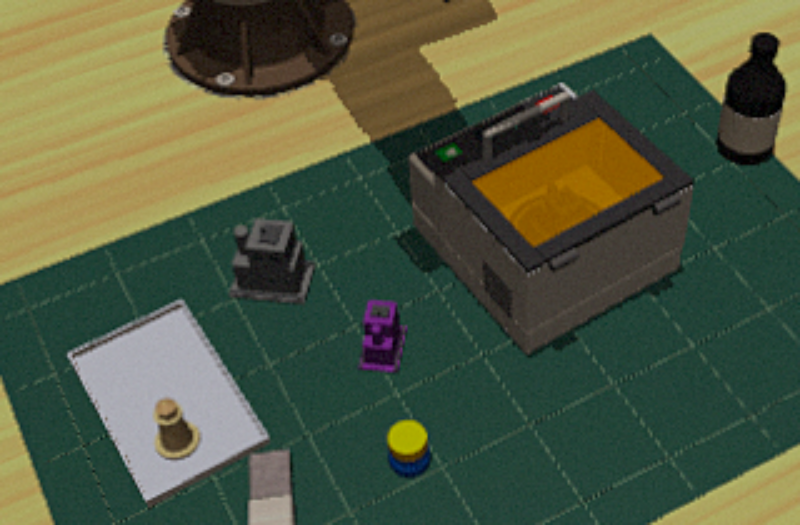

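```bash
python3 - <<'E'
from cell import env
print(env.job_done())
E
```

```text
the job is handed in; nothing more can be done
None
```

The job is done and handed in at 39.5 s of the 72 s allowed. No verdict was reported.

- **Lid open:** I swung the lid up by its bar to its stop and let go, and it stayed standing. Partway up (about 0.85 rad) my path correction overshot, and the wrist force rose briefly to about 37 N. I corrected it straight away. It was well under the 120 N wrist limit.
- **Deckhouse:** I took the small grey print from the tray, not the larger grey one or the purple one. I held it lightly, at roughly 4–6 N. That figure is an estimate from jaw opening, as grip force can't be read directly. The camera showed no slip in the grip. It touched down on the turntable at about 5 N, within about 1 mm of the centre, and stood upright afterwards.
- **Lid shut:** I lowered it slowly and saw about 12 N on the last reading as it seated. Depth readings afterwards gave the lid top level at about 149 mm, front to rear, and the bar top at 185 mm, which matches fully shut.
- **Start key:** I pressed it straight down in small steps to 5.3 N measured, then 0.2 mm further to about 6 N, and held over a quarter of a second. That is above the 3 N click and below the 10 N bottoming point. I saw nothing in the pictures that confirms the click, so it rests on the force and travel readings.

The last pictures show the lid shut, the deckhouse upright under the window, and the lighthouse, bottle and jar where they were. The brush is only partly in view, and nothing went near it or the red stop key. The gripper ended clear of everything.

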